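Set and lock the roll gap of the pellet crusher, then feed it

ROBOT

A 6-joint arm with a two-finger parallel gripper is mounted at the origin on the work surface. World frame = base frame: x ahead of the robot, y to its left, z up, the work surface at z = 0. Lengths are in m, angles in rad, forces in N, time in s.
With the tool pointing down it reaches from about 0.325 to 0.775 m from the base axis. Payload 5.5 kg.
Tool frame: the origin (TCP) lies midway between the tips of the shut fingers; the grasp point (between the pads) lies bot.grip_point_offset behind it (bot.grip_point_offset is the distance from the TCP to the grasp point, in m); z points along the fingers, y is the line along which they close (so a half turn about z gives the same grasp; the last joint's range is limited). The gripper opens to 85 mm and grips with 20 to 120 N. Pads are 22 mm wide; open, the fingers measure 114 mm over their backs; the gripper's body (76 mm by 85 mm) begins 54 mm behind the grasp point. The pads swing forward as they close: fully open they stand 13 mm farther back than shut.
Start: joints at [-1.217, 0.091, 1.231, -0, 1.82, -0.057], TCP at [0.24, -0.55, 0.208] pointing down, gripper open.
Joint ranges: [-2.87, 2.87], [-0.86, 2.18], [0.17, 2.46], [-1.51, 4.65], [0.06, 2.69], [-2.65, 2.65]. Speed limits (rad/s): [2.57, 2.57, 3.01, 3.14, 3.14, 3.14].

INTERFACE

Orientations are given as a unit quaternion [w, x, y, z].
In Python, from bench import bot, imaging gives the robot as it stands. The module is installed in compiled form; this text tells all that it offers.
- The arm moves only by the shell command python3 -m handwheel 'ROWS'. ROWS is a JSON object of lists of equal length, an entry for each row: "hand": the closure, from 0 (fully open) to 1 (shut); "slide": the shift along the world's x, y, z in mm, a list of three; "rot": the turn, a rotation vector about the world's x, y, z in rad, a list of three. A call has 1 to 5 rows; each row is the pose to reach, as a shift and turn from the pose commanded when the call began; what a row does not reach only later rows make up. A row lasts 1/12 s, in which the tool goes at most 41.7 mm and 7.16 degrees, less where a joint would pass 70% of its speed; a pose out of reach is approached as far as the arm can. A call with a gripper value outside its range is refused whole. The fingers move at their own pace and stop on an object; the grip force is fixed at half the most. Time passes only in rows, so rows that repeat a pose let the fingers close. It gives the time, the measured TCP pose, the force, the opening and the grip force at its end, in the units of the state.
- bot.observe(): the state, without advancing time (a new reading comes with each control period).
- imaging.grab_frame(name): name is "side" or "top" or "wrist"; returns (picture, depth): 384x512x3 uint8, red, green, blue; 384x512 float32, m along the optical axis (not along the pixel's ray), 0 where there is no reading.
- imaging.camera_params(name): a dict with "K" (3x3 intrinsics, pixels), "R" (3x3) and "t" (3): a world point X has camera coordinates R X + t. Camera axes: x right, y down, z forward; pixel columns grow to the right and rows downward; lengths in m; the calibration is good to about 2 mm. The wrist camera is an equidistant fisheye: a pixel r from the principal point sees the ray r / f radians off the axis. A picture is of the moment at which its call begins: read the wrist's pose just before it. camera_params takes no time and is no camera call; for the wrist camera it gives the pose at the moment of the call.
- bot.job_done(): hands the job in; it is judged then, once.
The state is a dict: "time": time; "joint_pos": joint angles; "joint_vel": joint speeds; "effort": joint torques, N m; "tool_pos": TCP position; "eef_rot": TCP orientation; "ft_force": force on the tool from outside, world axes, zero at the start; "wrist_torque": the same for the moment, N m; "grip_width": finger opening in m; "grip_force": force on a finger pad.
Only numpy, scipy, OpenCV 4.12 (cv2) and the standard library are available. Lean on these libraries where they do the work, as an engineer would, in place of code of your own. Each camera call takes 0.05 s, during which the arm holds its last target. There are 200 camera calls.

TASK

Get the small two-roll crusher ready for a run: loosen its deep lock screw anticlockwise to its stop with the orange T-handle key, then crank the handwheel anticlockwise until its knob points at the red mark, and tighten the screw clockwise to its stop again with the key; the wheel must not be moved while the screw is tight. Put the key back upright in its blue stand, all the way down, and put every blue pigment tablet into the steel feed hopper. Leave the bottle, jar and beaker where they are.

Things in the scene. Friction and masses are not known exactly. Their poses are not given: they have to be found in the camera images.
- key_handle (a point): Centre of the orange crossbar of the loose T-handle key: 70 long (its x), 14 wide (y), 24 high (z), 92 above the key's tip (z is up when it stands). Below it: neck 14 in diameter and 14 high, round flange 36 in diameter and 6 thick, square steel shaft. Whole key 104 tall, 160 g. It starts upright in the blue stand, flange resting on the stand's top, at any yaw.
- key_tip (a point): Centre of the lower end of the key's square steel shaft (12 x 12, 60 long up to the flange's underside, sides parallel to x and y; the last 4 mm narrowed to 9 x 9). Same axes as key_handle.
- stand_hole (a point): Centre of the mouth of the blue key stand (a fixed block 70 x 70 x 64 high, top at z = 64 mm): round vertical hole 24 in diameter, 62 deep. With the key home its flange rests on the top and its tip is 60 below this point.
- screw_socket (a point): Mouth centre of the lock screw's socket, 14.5 square (sides along this point's x and y, which turn with the screw), 18 deep, at the bottom (z = 56 mm) of a round bore 26 wide in a dark steel collar (46 x 46, top z = 100 mm). Key home: flange on the collar top, tip 16 below this point; it stands by itself when let go. Free play of the key about 0.23 rad each way.
- lock_screw (a joint): Angle of the lock screw in rad: 0 tight (stop), 1.35 loose (stop); grows anticlockwise seen from above. Stiff, about 0.12 N m. Count it loose above 1.0 and tight below 0.25. It starts between 0 and 0.1.
- handwheel (a joint): Angle of the handwheel in rad, grows anticlockwise seen from above; knob at the red mark at 4.6 (within 0.25 is good); starts between 0 and 0.8; stops at -0.1 and 5.4. About 0.12 N m of friction, stays where it is left.
- wheel_knob (a point): Mid-height of the black upright spinning knob of the handwheel (cylinder 20 in diameter, 45 high, turns freely about its own axis), 48 from the wheel's axis, at z = 126.5 mm. The wheel itself is a flat level aluminium disc 120 in diameter, top at z = 104 mm.
- wheel_axis (a point): Point on the handwheel's vertical axis at the knob's mid-height; its axes are those of the fixed machine (z up, x away from the robot when its yaw is 0, y from the collar to the hopper).
- red_mark (a point): Red tab on the fixed gearbox just outside the wheel's rim, 73 from the wheel's axis along the machine's x.
- hopper (a point): Centre of the inner floor (z = 85 mm) of the fixed square steel feed hopper: open top, inside 100 x 100 (along this point's x and y), walls 4 thick and 41 high above this floor. It is 165 from the wheel's axis, and the collar is 150 from the wheel's axis on the other side.
- tablet1_c (a point): Centre of a loose blue pressed pigment tablet: cylinder 30 in diameter, 28 high (z along its axis), about 40 g, standing at the start on a flat light grey mat, 170 x 170, on the other side of the crusher from the stand. Two to four of the four tablets are present; absent ones read None.
- tablet2_c (a point): Centre of a loose blue pressed pigment tablet: cylinder 30 in diameter, 28 high (z along its axis), about 40 g, standing at the start on a flat light grey mat, 170 x 170, on the other side of the crusher from the stand. Two to four of the four tablets are present; absent ones read None.
- tablet3_c (a point): Centre of a loose blue pressed pigment tablet: cylinder 30 in diameter, 28 high (z along its axis), about 40 g, standing at the start on a flat light grey mat, 170 x 170, on the other side of the crusher from the stand. Two to four of the four tablets are present; absent ones read None.
- tablet4_c (a point): Centre of a loose blue pressed pigment tablet: cylinder 30 in diameter, 28 high (z along its axis), about 40 g, standing at the start on a flat light grey mat, 170 x 170, on the other side of the crusher from the stand. Two to four of the four tablets are present; absent ones read None.
- solvent_c (a point): Mid-height (75 above the bench) of a loose amber bottle, 64 in diameter, 150 high; bystander.
- jar_c (a point): Mid-height (42 above the bench) of a loose white jar with a red lid, 66 in diameter, 85 high; bystander.
- beaker_c (a point): Mid-height (50 above the bench) of a loose steel beaker, 90 in diameter, 100 high; bystander.
Mind the look-alikes: they are no part of the job. Leave any turquoise look-alike of the part that bears key_handle alone.

How it is judged:
On the way, in this order (a step that is already met when the one before it is completed fails the run):
1. the lock screw is loosened with the key (value of joint lock_screw above 1 rad and horizontal distance between key_tip and screw_socket below 0.006 m and height (world z) of key_tip below 0.054 m), for 0.2 s.
2. the handwheel stands at the red mark, the screw still loose (value of joint lock_screw above 0.9 rad and value of joint handwheel between 4.35 and 4.85 rad and velocity of joint handwheel between -0.1 and 0.1 rad/s), for 0.3 s.
3. the lock screw is tightened again with the key, the wheel still at the mark (value of joint lock_screw below 0.25 rad and horizontal distance between key_tip and screw_socket below 0.006 m and height (world z) of key_tip below 0.054 m and value of joint handwheel between 4.35 and 4.85 rad), for 0.2 s.
At the end, for the whole second after the job is handed in: Screw tight (below 0.3 rad), handwheel at 4.6 +- 0.25 rad, every tablet at rest in the hopper (centre within 50 mm of its middle in x and y, 0 to 55 mm above its floor), key at rest upright (0.12 rad) in the stand (tip within 10 mm of the hole axis, over 50 mm down) (value of joint lock_screw below 0.3 rad and value of joint handwheel between 4.35 and 4.85 rad and x of tablet1_c in the frame of hopper between -0.05 and 0.05 m and y of tablet1_c in the frame of hopper between -0.05 and 0.05 m and z of tablet1_c in the frame of hopper between 0 and 0.055 m and linear speed of each of tablet1, tablet2, tablet3, tablet4, key below 0.02 m/s and x of tablet2_c in the frame of hopper between -0.05 and 0.05 m and y of tablet2_c in the frame of hopper between -0.05 and 0.05 m and z of tablet2_c in the frame of hopper between 0 and 0.055 m and x of tablet3_c in the frame of hopper between -0.05 and 0.05 m and y of tablet3_c in the frame of hopper between -0.05 and 0.05 m and z of tablet3_c in the frame of hopper between 0 and 0.055 m and x of tablet4_c in the frame of hopper between -0.05 and 0.05 m and y of tablet4_c in the frame of hopper between -0.05 and 0.05 m and z of tablet4_c in the frame of hopper between 0 and 0.055 m and horizontal distance between key_tip and stand_hole below 0.01 m and z of key_tip in the frame of stand_hole below -0.05 m and angle between key_tip's own z axis and vertical below 0.12 rad); the robot touches nothing.
It fails at once if the handwheel is moved off while the screw is tight (value of joint lock_screw below 0.4 rad and distance of wheel_knob from where it was at the start of the episode above 0.02 m and not (value of joint handwheel between 4.35 and 4.85 rad)).
It fails at once if the bottle, jar or beaker is shifted by more than 40 mm or tipped (distance of any of solvent_c, jar_c, beaker_c from where it was at the start of the episode above 0.04 m or angle between any of solvent_c, jar_c, beaker_c's own z axis and vertical above 0.5 rad).
Of tablet1, tablet2, tablet3, tablet4 only 2 to 4 are there at a start; the rules pass over those that are not, and their reading is None.
At some moment in a run one of tablet1, tablet2, tablet3, tablet4 may be knocked a few centimetres aside while the robot is not near it.
It also fails if it takes over 210 s, if anything falls off the work surface, if the arm or the gripper's body presses on something with over 40 N, if the wrist force passes 120 N, or if a joint passes its speed limit or range.

## Working session

There is one attempt and no reset: what is moved stays moved. The work goes in short steps, Python scripts to look and compute and a shell command to move; the robot and the scene stay as the last step left them, time stands still between calls to the robot, and variables do not carry over. Pictures are saved under pics/ and viewed, at most 14 in all, crops included, and the job is handed in when it is done.

```bash
mkdir -p pics; python3 - <<'E'
from bench import bot, imaging
import cv2
s=bot.observe(); print({k:s[k] for k in('time','tool_pos','eef_rot','grip_width')},bot.grip_point_offset)
for n in('top','side'):
    p,d=imaging.grab_frame(n); cv2.imwrite(f'pics/{n}0.png',p[:,:,::-1])
    c=imaging.camera_params(n); print(n,c)
E
```

```text
{'time': 0.0, 'tool_pos': array([ 0.23949354, -0.54977133,  0.20704801]), 'eef_rot': array([-9.67459079e-04,  9.78982927e-01,  2.03939874e-01, -1.43076409e-04]), 'grip_width': 0.08549835030185335} 0.0187
top {'K': array([[405.17210159,   0.        , 259.26907528],
       [  0.        , 405.17210159, 195.49524297],
       [  0.        ,   0.        ,   1.        ]]), 'R': array([[-0.15674246, -0.9876385 , -0.00141235],
       [-0.96722541,  0.15379175, -0.2020473 ],
       [ 0.1997669 , -0.03030333, -0.97937475]]), 't': array([0.07134532, 0.55540112, 1.01642429])}
side {'K': array([[378.36468225,   0.        , 256.14128052],
       [  0.        , 378.36468225, 193.9838564 ],
       [  0.        ,   0.        ,   1.        ]]), 'R': array([[-0.82075125, -0.57095691,  0.01938022],
       [-0.42699717,  0.59056563, -0.68476686],
       [ 0.37952708, -0.57029856, -0.72850447]]), 't': array([0.43519475, 0.30348609, 0.82013965])}
```

View pics/top0.png

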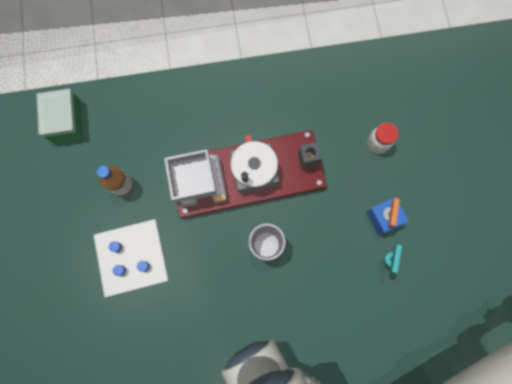

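View pics/side0.png

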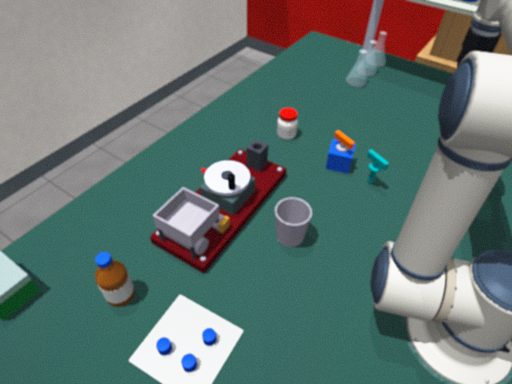

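The top view shows the key at about (394,212) in the blue stand, and the turquoise look-alike at (395,259). The collar is at (311,156), the wheel at (254,163) with its knob at (245,178), and the red mark at (249,139). The hopper is at (192,178) and three tablets are at (115,247), (119,271) and (143,267). The beaker is at (267,243).

```bash
cat > h.py <<'E'
from bench import bot, imaging
import cv2, numpy as np
def cloud(n):
    p,d=imaging.grab_frame(n); c=imaging.camera_params(n); K=c['K']
    v,u=np.mgrid[:384,:512]
    X=np.stack([(u-K[0,2])/K[0,0]*d,(v-K[1,2])/K[1,1]*d,d],-1)
    return p,(X-c['t'])@c['R'],cv2.cvtColor(p,cv2.COLOR_RGB2HSV),d
def hsv(h,lo,hi): return cv2.inRange(h,np.array(lo),np.array(hi))>0
def blobs(m,mn=15):
    n,l,st,ce=cv2.connectedComponentsWithStats(m.astype('uint8'))
    return [(l==i) for i in range(1,n) if st[i,4]>=mn]
def rect(P):
    r=cv2.minAreaRect((P[:,:2]*1000).astype('float32')); return np.round(r[0],1),np.round(r[1],1),round(r[2],1)
E
python3 - <<'E'
from h import *
for n in('top','side'):
    p,X,h,d=cloud(n); Z=X[...,2]; print(n)
    for nm,m in dict(orange=hsv(h,(5,160,150),(16,255,255))&(Z>.09),blue=hsv(h,(105,150,70),(125,255,255)),
        red=hsv(h,(0,170,150),(4,255,255))).items():
        for b in blobs(m,8):
            P=X[b]; zt=np.percentile(P[:,2],90); T=P[P[:,2]>zt-.006]
            print(nm,len(P),'cent',np.round(np.median(P,0)*1000,1),'ztop',round(zt*1000,1),'rect',rect(T))
    # structures near the machine by height
    R=(abs(X[...,0]-.55)<.3)&(abs(X[...,1])<.4)&(d>0)
    for nm,lo,hi in(('hopper rim',.118,.132),('disc/collar',.095,.11),('knob',.135,.16)):
        for b in blobs(R&(Z>lo)&(Z<hi),12):
            P=X[b]; print(nm,len(P),np.round(P.mean(0)*1000,1),rect(P))
E
```

```text
top
blue 305 cent [ 449.7 -318.    63.8] ztop 66.8 rect (array([ 401.7, -173.4]), array([ 67.4, 394.9]), 17.6)
blue 86 cent [ 440.6 -373.5   64. ] ztop 66.1 rect (array([ 441.6, -374.7]), array([20.4, 43.1]), 67.2)
hopper rim 363 [627.1 152.  125.2] (array([627.4, 149.4]), array([109.4, 108.4]), 3.0)
hopper rim 37 [655.  347.2 122.4] (array([655.3, 348.5]), array([14.9, 30.3]), 46.1)
disc/collar 1544 [635.6 -16.4 104.6] (array([635.6, -14.7]), array([118.8, 117.5]), 32.3)
disc/collar 242 [ 643.6 -164.5  100.3] (array([ 644.2, -164.6]), array([47.9, 45.9]), 3.6)
disc/collar 111 [661.5 169.9 103. ] (array([655.2, 174.9]), array([ 66.9, 132.9]), 46.1)
disc/collar 197 [653.  346.6 102.3] (array([659.9, 353.5]), array([56.5, 58. ]), 55.8)
disc/collar 34 [575.  123.6 102.4] (array([574.9, 125. ]), array([ 1.8, 61.3]), 3.9)
disc/collar 23 [571.9 181.1 103. ] (array([571.8, 180.7]), array([ 1.5, 40.6]), 2.8)
disc/collar 161 [ 455.  -341.4  106.4] (array([ 455.6, -343.1]), array([14.5, 69.3]), 69.4)
disc/collar 199 [435.3 -16.3  99.8] (array([433.9, -15.5]), array([87.8, 86.5]), 34.9)
disc/co
[... 1716 characters left out ...]
), 3.5)
disc/collar 143 [ 339.9 -320.2  103.4] (array([ 341.9, -322.2]), array([17.4, 70.3]), 64.5)
disc/collar 1070 [633.8 -10.6 105.5] (array([635.2, -14.3]), array([118.1, 118.5]), 56.3)
disc/collar 218 [659.5 123.3 102.8] (array([659.1, 121.3]), array([121.5,  63.4]), 48.3)
disc/collar 250 [434.  -16.1 100.2] (array([433.1, -15.1]), array([89.7, 87.3]), 84.8)
disc/collar 257 [598.5 172.9 102.7] (array([600. , 173.8]), array([152.2,  77. ]), 48.1)
disc/collar 294 [647.4 360.4 102.4] (array([654.4, 357.4]), array([61.3, 47.7]), 70.5)
knob 69 [595.9  16.9 146.5] (array([597.5,  14.5]), array([17.6, 21.8]), 34.5)
knob 205 [658.2 355.9 149. ] (array([661.1, 354.2]), array([27.8, 29.1]), 51.2)
```

```bash
python3 - <<'E'
from h import *
c=imaging.camera_params('wrist'); print(c, 'pos',-c['R'].T@c['t'], bot.observe()['tool_pos'])
E
for i in 1 2; do python3 -m handwheel '{"hand":[0,0,0,0,0],"slide":[[180,150,20],[180,150,20],[180,150,20],[180,150,20],[180,150,20]],"rot":[[0,0,0],[0,0,-0.1],[0,0,-0.2],[0,0,-0.3],[0,0,-0.4]]}'; done
```

```text
{'K': array([[297.31863964,   0.        , 259.99503423],
       [  0.        , 297.31863964, 189.63260019],
       [  0.        ,   0.        ,   1.        ]]), 'R': array([[ 3.99461625e-01, -9.16749802e-01,  4.59589619e-04],
       [-8.71503642e-01, -3.79590561e-01,  3.10471267e-01],
       [-2.84450016e-01, -1.24421891e-01, -9.50582654e-01]]), 't': array([-0.60044969, -0.04076353,  0.37846392])} pos [ 0.31198511 -0.51884639  0.37269311] [ 0.2395374  -0.54989457  0.20745111]
time: 0.62
tool_pos: [0.4001, -0.4158, 0.2259]
eef_rot: [-0.0, 1.0, 0.003, -0.0]
ft_force: [0.5, -0.5, 0.9]
grip_width: 0.0854
grip_force: 0.0
time: 1.03
tool_pos: [0.5598, -0.2826, 0.2436]
eef_rot: [0.0, 0.981, -0.196, -0.0]
ft_force: [0.1, -0.4, -1.0]
grip_width: 0.0858
grip_force: 0.0
```

```bash
python3 -m handwheel '{"hand":[0,0,0,0,0],"slide":[[11,148,-100],[11,148,-100],[11,148,-100],[11,148,-100],[11,148,-130]],"rot":[[0,0,0],[0,0,0],[0,0,0],[0,0,0],[0,0,0]]}'
python3 -m handwheel '{"hand":[0,0,0],"slide":[[0,0,-5],[0,0,-5],[0,0,-5]],"rot":[[0,0,0],[0,0,0],[0,0,0]]}'
cat >> h.py <<'E'
def wcloud():
    c=imaging.camera_params('wrist'); p,d=imaging.grab_frame('wrist'); K=c['K']
    v,u=np.mgrid[:384,:512]; a=(u-K[0,2])/K[0,0]; b=(v-K[1,2])/K[1,1]; r=np.hypot(a,b)+1e-9
    t=np.tan(r); X=np.stack([a/r*t*d,b/r*t*d,d],-1)
    return p,(X-c['t'])@c['R'],cv2.cvtColor(p,cv2.COLOR_RGB2HSV),d
def wpix(X):
    c=imaging.camera_params('wrist'); q=c['R']@X+c['t']; r=np.hypot(q[0],q[1]); th=np.arctan2(r,q[2]); K=c['K']
    return K[0,2]+K[0,0]*th*q[0]/r, K[1,2]+K[1,1]*th*q[1]/r
def wray(u,v,z):
    c=imaging.camera_params('wrist'); K=c['K']; a=(u-K[0,2])/K[0,0]; b=(v-K[1,2])/K[1,1]; r=np.hypot(a,b)
    q=c['R'].T@np.array([a/r*np.sin(r),b/r*np.sin(r),np.cos(r)]); o=-c['R'].T@c['t']; return o+q*(z-o[2])/q[2]
E
python3 - <<'E'
from h import *
p,X,h,d=wcloud()
u,v=wpix(np.array([.6442,-.1647,.100])); print(u,v,-imaging.camera_params('wrist')['R'].T@imaging.camera_params('wrist')['t'])
Z=X[...,2]; C=(abs(X[...,0]-.644)<.04)&(abs(X[...,1]+.165)<.04)
for lo,hi in((.096,.104),(.053,.059),(.03,.05)):
    m=C&(Z>lo)&(Z<hi); print(lo,m.sum(), rect(X[m]) if m.sum()>3 else '')
u,v=int(u),int(v); f=p[max(0,v-50):v+50,max(0,u-60):u+60,::-1]; cv2.imwrite('pics/sock.png',cv2.resize(np.clip(f*2.0,0,255).astype('uint8'),None,fx=6,fy=6,interpolation=cv2.INTER_CUBIC)); print(f.shape)
E
```

```text
time: 1.45
tool_pos: [0.5712, -0.132, 0.1155]
eef_rot: [-0.001, 0.981, -0.192, 0.003]
ft_force: [0.8, -0.5, 0.2]
grip_width: 0.0853
grip_force: 0.0
time: 1.7
tool_pos: [0.5697, -0.1374, 0.1098]
eef_rot: [0.0, 0.981, -0.194, 0.0]
ft_force: [0.3, -0.3, -0.1]
grip_width: 0.0856
grip_force: 0.0
252.52966816206734 97.61057786081463 [ 0.64292286 -0.16861691  0.27659799]
0.096 4581 (array([ 644.6, -166.1]), array([46.5, 46.5]), 3.1)
0.053 624 (array([ 644.7, -165.9]), array([25.5, 25.2]), 67.1)
0.03 961 (array([ 644. , -162.5]), array([79.9, 74.8]), 0.1)
(100, 120, 3)
```

View pics/sock.png

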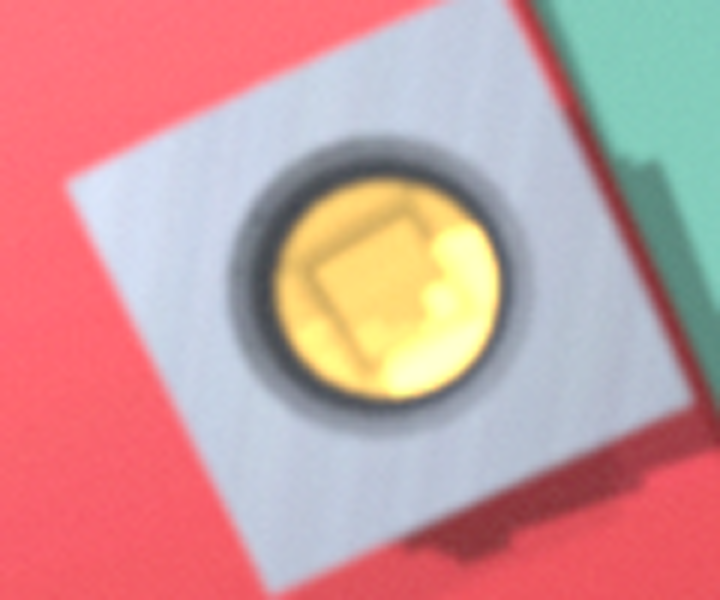

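The socket shows at about (365,290) in the crop. Its sides are turned roughly 6° anticlockwise from the collar edges, so its yaw is about 0.14 rad, and the screw starts near 0.09 rad.

```bash
python3 -m handwheel '{"hand":[0,0,0,0,0],"slide":[[0,-10,40],[-40,-40,80],[-114,-205,90],[-114,-205,90],[-114,-205,90]],"rot":[[0,0,0],[0,0,0],[0,0,0],[0,0,0.03],[0,0,0.03]]}'
python3 -m handwheel '{"hand":[0,0,0,0,0],"slide":[[-50,-101,0],[-50,-101,0],[-50,-101,0],[-50,-101,0],[-50,-101,0]],"rot":[[0,0,0],[0,0,0],[0,0,0],[0,0,0],[0,0,0]]}'
python3 - <<'E'
from h import *
s=bot.observe(); print(s['tool_pos'],s['joint_pos'])
p,X,h,d=wcloud(); Z=X[...,2]
m=hsv(h,(5,140,100),(18,255,255))
for b in blobs(m,40):
    P=X[b]; T=P[(P[:,2]>.1)&(P[:,2]<.113)]
    print(len(P),len(T),np.median(P,0), rect(T) if len(T)>5 else '')
E
```

```text
time: 2.17
tool_pos: [0.4875, -0.2799, 0.1945]
eef_rot: [0.001, 0.984, -0.178, 0.003]
ft_force: [0.3, -1.0, -0.3]
grip_width: 0.0854
grip_force: 0.0
time: 2.58
tool_pos: [0.4368, -0.3808, 0.1924]
eef_rot: [0.001, 0.983, -0.181, 0.002]
ft_force: [0.3, 0.9, -0.0]
grip_width: 0.0857
grip_force: 0.0
[ 0.43681745 -0.38080528  0.19243617] [-7.75719382e-01  2.92967597e-02  1.32277703e+00  2.55031578e-05
  1.78575631e+00  1.15952655e+00]
1074 1052 [ 0.45589704 -0.34599891  0.10707564] (array([ 456.2, -345.6]), array([13.7, 69.5]), 68.4)
```

```bash
python3 -m handwheel '{"hand":[0,0,0,0,0],"slide":[[19,37,-10],[19,37,-20],[19,37,-20],[19,37,-20],[19,37,-20]],"rot":[[0,0,0],[0,0,0],[0,0,0],[0,0,0],[0,0,0]]}'
python3 - <<'E'
from h import *
s=bot.observe(); print(s['tool_pos'],s['joint_vel'])
p,X,h,d=wcloud(); Z=X[...,2]
m=hsv(h,(5,140,100),(18,255,255))
for b in blobs(m,40):
    P=X[b]; T=P[(P[:,2]>.1)&(P[:,2]<.113)]
    print(len(P),len(T),np.median(P,0), rect(T) if len(T)>5 else '')
m=hsv(h,(105,150,50),(128,255,255))&(Z>.058)&(Z<.07)&(abs(X[...,0]-.45)<.06)&(abs(X[...,1]+.33)<.06); print(rect(X[m]))
cv2.imwrite('pics/w_key.png',p[:,:,::-1])
E
```

```text
time: 3.05
tool_pos: [0.4573, -0.3407, 0.1709]
eef_rot: [0.0, 0.984, -0.178, 0.001]
ft_force: [1.0, 0.1, -0.8]
grip_width: 0.0855
grip_force: 0.0
[ 0.45725483 -0.34071972  0.17090031] [-0.01183581  0.00142922 -0.00856006 -0.00077346 -0.00292423  0.00100145]
1187 1170 [ 0.45893133 -0.34580346  0.10718664] (array([ 456.5, -345. ]), array([13. , 69.8]), 69.1)
(array([ 456.2, -345. ]), array([70.5, 70. ]), 16.2)
```

View pics/w_key.png

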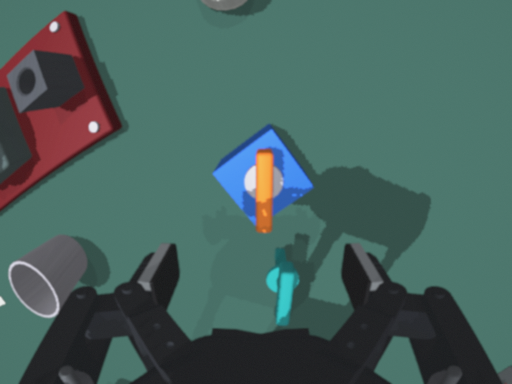

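The wrist view shows the orange bar at about (264,190), on the blue stand and between the fingers' lines. The turquoise look-alike is off at (283,285).

```bash
python3 -m handwheel '{"hand":[0,0,0,0,0],"slide":[[-1,-3,-30],[-1,-3,-60],[-1,-3,-85],[-1,-3,-92],[-1,-3,-92]],"rot":[[0,0,0],[0,0,0.0],[0,0,0.0],[0,0,0.0],[0,0,0.0]]}'
python3 -m handwheel '{"hand":[0.5,1,1,1,1],"slide":[[0,0,0],[0,0,0],[0,0,0],[0,0,0],[0,0,0]],"rot":[[0,0,0],[0,0,0],[0,0,0],[0,0,0],[0,0,0]]}'
python3 -m handwheel '{"hand":[1,1,1,1,1],"slide":[[0,0,0],[0,0,0],[0,0,0],[0,0,0],[0,0,0]],"rot":[[0,0,0],[0,0,0],[0,0,0],[0,0,0],[0,0,0]]}'
```

```text
time: 3.52
tool_pos: [0.4547, -0.3432, 0.0756]
eef_rot: [-0.001, 0.984, -0.179, -0.002]
ft_force: [0.2, 0.0, -0.9]
grip_width: 0.0852
grip_force: 0.0
time: 3.93
tool_pos: [0.4564, -0.3442, 0.0791]
eef_rot: [0.001, 0.984, -0.179, 0.001]
ft_force: [-0.0, -0.9, 0.0]
grip_width: 0.0256
grip_force: 0.0
time: 4.35
tool_pos: [0.4564, -0.3438, 0.0788]
eef_rot: [0.0, 0.984, -0.179, 0.001]
ft_force: [0.6, 1.9, 4.8]
grip_width: 0.0118
grip_force: 59.4
```

```bash
python3 -m handwheel '{"hand":[1,1,1,1,1],"slide":[[0,0,25],[0,0,50],[0,0,85],[0,0,121],[0,0,121]],"rot":[[0,0,0],[0,0,0.0],[0,0,0.0],[0,0,0.0],[0,0,0.0]]}'
python3 -m handwheel '{"hand":[1,1,1,1,1],"slide":[[25,24,0],[50,48,0],[75,72,0],[100,95,0],[120,114,0]],"rot":[[0,0,0.1],[0,0,0.2],[0,0,0.3],[0,0,0.4],[0,0,0.49]]}'
python3 -m handwheel '{"hand":[1,1,1,1,1],"slide":[[25,24,0],[50,48,0],[68,65,0],[68,65,0],[68,65,0]],"rot":[[0,0,0],[0,0,0],[0,0,0],[0,0,0],[0,0,0]]}'
python3 - <<'E'
from h import *
s=bot.observe(); print(s['tool_pos'],s['joint_vel'],s['joint_pos'],s['grip_width'])
for n in('side','top'):
    p,X,h,d=cloud(n); Z=X[...,2]
    m=hsv(h,(5,140,100),(18,255,255))&(X[...,0]>.55)&(X[...,1]<0)&(Z>.17)
    T=X[m]; T=T[T[:,2]>np.percentile(T[:,2],90)-.01] if len(T) else T
    print(n,len(T),rect(T) if len(T)>4 else '',T[:,2].max() if len(T) else '')
    cv2.imwrite(f'pics/{n}1.png',cv2.resize(p[60:300,150:400,::-1],None,fx=2.5,fy=2.5))
E
```

```text
time: 4.77
tool_pos: [0.4575, -0.3453, 0.207]
eef_rot: [0.003, 0.984, -0.179, 0.005]
ft_force: [0.2, -0.7, 0.5]
grip_width: 0.0119
grip_force: 58.9
time: 5.18
tool_pos: [0.577, -0.2279, 0.1973]
eef_rot: [-0.001, 0.998, 0.068, -0.001]
ft_force: [0.2, -0.8, -2.0]
grip_width: 0.0119
grip_force: 58.9
time: 5.6
tool_pos: [0.6442, -0.1636, 0.1967]
eef_rot: [-0.0, 0.998, 0.066, -0.001]
ft_force: [-0.1, 0.1, -1.6]
grip_width: 0.0117
grip_force: 59.0
[ 0.64419121 -0.16358614  0.19671995] [-0.03888975 -0.02998317  0.01540842 -0.01267121  0.00554018 -0.00589429] [-2.99621728e-01  2.70976163e-01  1.04977239e+00 -4.52473276e-04
  1.82378062e+00  1.13798881e+00] 0.011745075875000071
side 92 (array([ 641.8, -155.8]), array([69. , 27.2]), 5.3) 0.24390952023638074
top 44 (array([ 624.2, -164.9]), array([28.8,  8.9]), 5.2) 0.2321372253590549
```

View pics/side1.png

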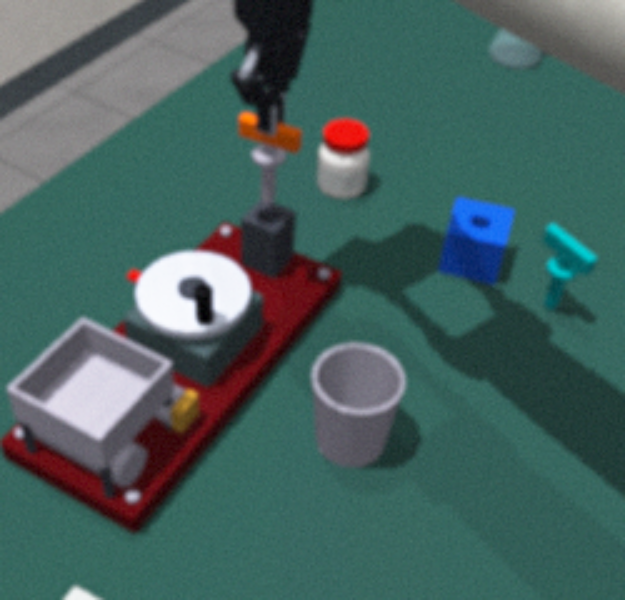

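The key hangs upright in the gripper, about (268,170) in the side crop, directly over the collar mouth at (272,215).

```bash
python3 -m handwheel '{"hand":[1,1,1,1,1],"slide":[[0,0,-20],[0,0,-40],[0,0,-55],[0,0,-60],[0,0,-60]],"rot":[[0,0,0],[0,0,0.0],[0,0,0.0],[0,0,0.0],[0,0,0.0]]}'
python3 -m handwheel '{"hand":[1,1,1,1,1],"slide":[[0,0,-4],[0,0,-8],[0,0,-12],[0,0,-12],[0,0,-12]],"rot":[[0,0,0],[0,0,0.0],[0,0,0.0],[0,0,0.0],[0,0,0.0]]}'
```

```text
time: 6.12
tool_pos: [0.6423, -0.1657, 0.1367]
eef_rot: [-0.001, 0.998, 0.064, -0.002]
ft_force: [-0.8, 0.3, -0.5]
grip_width: 0.0111
grip_force: 58.9
time: 6.53
tool_pos: [0.6439, -0.1648, 0.1269]
eef_rot: [0.0, 0.998, 0.065, 0.0]
ft_force: [-0.0, -0.0, -1.9]
grip_width: 0.0117
grip_force: 59.0
```

```bash
python3 -m handwheel '{"hand":[1,1,1,1,1],"slide":[[0,0,-3],[0,0,-6],[0,0,-9],[0,0,-11],[0,0,-11]],"rot":[[0,0,0],[0,0,0.0],[0,0,0.0],[0,0,0.0],[0,0,0.0]]}'
python3 -c "
from bench import bot
s=bot.observe();print(s['tool_pos'],s['ft_force'],s['wrist_torque'],s['joint_pos'])"
```

```text
time: 6.95
tool_pos: [0.6437, -0.1646, 0.1152]
eef_rot: [-0.0, 0.998, 0.065, -0.0]
ft_force: [0.3, 0.3, -1.7]
grip_width: 0.012
grip_force: 59.0
[ 0.64372487 -0.16463448  0.11516972] [ 0.27727843  0.34129462 -1.70594071] [ 0.05149924 -0.05866608 -0.01030785] [-3.01617698e-01  2.66863827e-01  1.19859624e+00  7.15627556e-05
  1.67689549e+00  1.13827810e+00]
```

```bash
for i in 1 2; do python3 -m handwheel '{"hand":[1,1,1,1,1],"slide":[[0,0,0],[0,0,0],[0,0,0],[0,0,0],[0,0,0]],"rot":[[0,0,0.1],[0,0,0.2],[0,0,0.3],[0,0,0.4],[0,0,0.5]]}'; python3 -c "
from bench import bot
s=bot.observe();print(s['wrist_torque'],s['joint_pos'][5])"; done
python3 -m handwheel '{"hand":[1,1,1,1,1],"slide":[[0,0,0],[0,0,0],[0,0,0],[0,0,0],[0,0,0]],"rot":[[0,0,0.1],[0,0,0.2],[0,0,0.3],[0,0,0.4],[0,0,0.4]]}'; python3 -c "
from bench import bot
s=bot.observe();print(s['wrist_torque'],s['joint_pos'][5])"
```

```text
time: 7.37
tool_pos: [0.6442, -0.1651, 0.1158]
eef_rot: [0.0, 0.95, 0.312, 0.0]
ft_force: [0.4, -0.1, -1.7]
grip_width: 0.0116
grip_force: 58.9
[-0.16537965 -0.30796522 -0.07775698] 0.6335819203504529
time: 7.78
tool_pos: [0.6443, -0.1651, 0.1159]
eef_rot: [0.001, 0.843, 0.538, 0.0]
ft_force: [1.6, -0.6, -2.4]
grip_width: 0.0117
grip_force: 58.9
[-0.23985104 -0.38323516 -0.1208195 ] 0.1336059371657206
time: 8.2
tool_pos: [0.6443, -0.165, 0.1159]
eef_rot: [0.001, 0.72, 0.694, 0.0]
ft_force: [1.8, -0.6, -1.9]
grip_width: 0.0119
grip_force: 58.9
[-0.14875636 -0.40051619 -0.00534125] -0.26499344746465947
```

```bash
python3 -m handwheel '{"hand":[1,1,1,1,1],"slide":[[0,0,0],[0,0,0],[0,0,0],[0,0,0],[0,0,0]],"rot":[[0,0,0.05],[0,0,0.1],[0,0,0.15],[0,0,0.15],[0,0,0.15]]}'; python3 -c "
from bench import bot
s=bot.observe();print(s['wrist_torque'],s['joint_pos'][5])"
```

```text
time: 8.62
tool_pos: [0.6442, -0.1649, 0.1158]
eef_rot: [0.0, 0.669, 0.744, 0.0]
ft_force: [1.6, -0.7, -2.1]
grip_width: 0.0117
grip_force: 58.9
[-0.16819652 -0.47899512 -0.073823  ] -0.40811175201957023
```

```bash
python3 -m handwheel '{"hand":[0.5,0,0,0,0],"slide":[[0,0,0],[0,0,0],[0,0,0],[0,0,0],[0,0,0]],"rot":[[0,0,0],[0,0,0],[0,0,0],[0,0,0],[0,0,0]]}'
python3 -m handwheel '{"hand":[0,0,0,0,0],"slide":[[0,0,20],[0,0,45],[0,0,80],[0,0,110],[-10,40,110]],"rot":[[0,0,0],[0,0,0],[0,0,0],[0,0,0],[0,0,0]]}'
python3 -m handwheel '{"hand":[0,0,0,0,0],"slide":[[-10,40,0],[-20,80,0],[-30,110,0],[-37,139,0],[-37,139,0]],"rot":[[0,0,0],[0,0,0],[0,0,0],[0,0,0],[0,0,0]]}'
python3 - <<'E'
from h import *
s=bot.observe(); print(s['tool_pos'],s['joint_vel'])
p,X,h,d=wcloud(); Z=X[...,2]
near=lambda x,y,r:np.hypot(X[...,0]-x,X[...,1]-y)<r
m=(Z>.14)&(Z<.155)&near(.5975,.014,.03); print('knob',m.sum(),rect(X[m]) if m.sum()>4 else '')
m=(Z>.1)&(Z<.109)&near(.635,-.0145,.08); print('disc',m.sum(),rect(X[m]) if m.sum()>4 else '')
cv2.imwrite('pics/w_knob.png',p[:,:,::-1])
E
```

```text
time: 9.03
tool_pos: [0.6439, -0.1647, 0.1161]
eef_rot: [0.0, 0.667, 0.745, 0.0]
ft_force: [-0.4, -0.1, 0.3]
grip_width: 0.0714
grip_force: 0.0
time: 9.45
tool_pos: [0.6363, -0.1307, 0.2333]
eef_rot: [0.006, 0.67, 0.742, 0.001]
ft_force: [2.1, 0.8, 2.9]
grip_width: 0.0852
grip_force: 0.0
time: 9.87
tool_pos: [0.5958, 0.0194, 0.2269]
eef_rot: [-0.0, 0.665, 0.747, 0.001]
ft_force: [0.0, 0.2, -0.7]
grip_width: 0.0854
grip_force: 0.0
[0.59578941 0.01940381 0.22685578] [-0.06644486  0.02907996 -0.02489656 -0.04831002 -0.01308262 -0.06894161]
knob 408 (array([598.4,  13.7]), array([18.7, 19.1]), 63.0)
disc 8352 (array([636.9, -16. ]), array([118.1, 118.5]), 81.0)
```

View pics/w_knob.png

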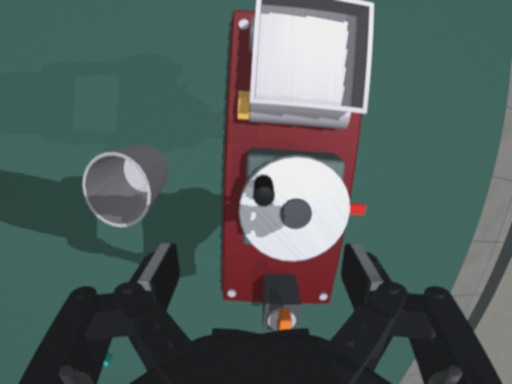

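The key stands in the collar at (285,318), the knob is at (263,190) and the red mark is at (357,210). Next I grip the knob.

```bash
python3 -m handwheel '{"hand":[0,0,0,0,0],"slide":[[1,0,-30],[1,0,-60],[1,0,-95],[1,0,-110],[1,0,-110]],"rot":[[0,0,0],[0,0,0.0],[0,0,0.0],[0,0,0.0],[0,0,0.0]]}'
python3 -m handwheel '{"hand":[0.4,0.6,0.8,1,1],"slide":[[0,0,0],[0,0,0],[0,0,0],[0,0,0],[0,0,0]],"rot":[[0,0,0],[0,0,0],[0,0,0],[0,0,0],[0,0,0]]}'
python3 -m handwheel '{"hand":[1,1,1,1,1],"slide":[[0,0,0],[0,0,0],[0,0,0],[0,0,0],[0,0,0]],"rot":[[0,0,0],[0,0,0],[0,0,0],[0,0,0],[0,0,0]]}'
python3 - <<'E'
import numpy as np
a0=2.492; r=48
for k in range(0,17):
    a=a0+3.843*k/16; print(k,round(np.degrees(a)),np.round(48*np.array([np.cos(a)-np.cos(a0),np.sin(a)-np.sin(a0)]),0))
E
```

```text
time: 10.33
tool_pos: [0.5954, 0.0131, 0.1099]
eef_rot: [-0.003, 0.668, 0.744, -0.003]
ft_force: [-0.7, 0.1, -1.3]
grip_width: 0.0855
grip_force: 0.0
time: 10.75
tool_pos: [0.5987, 0.0141, 0.1175]
eef_rot: [0.001, 0.667, 0.745, 0.001]
ft_force: [0.4, -0.3, 0.4]
grip_width: 0.0256
grip_force: 0.0
time: 11.17
tool_pos: [0.599, 0.0139, 0.1176]
eef_rot: [0.002, 0.667, 0.745, 0.001]
ft_force: [1.9, -1.2, 5.6]
grip_width: 0.0167
grip_force: 58.6
0 143 [0. 0.]
1 157 [ -6. -10.]
2 170 [ -9. -21.]
3 184 [-10. -32.]
4 198 [ -7. -44.]
5 212 [ -3. -54.]
6 225 [  4. -63.]
7 239 [ 14. -70.]
8 253 [ 24. -75.]
9 267 [ 35. -77.]
10 280 [ 47. -76.]
11 294 [ 58. -73.]
12 308 [ 68. -67.]
13 322 [ 76. -59.]
14 335 [ 82. -49.]
15 349 [ 85. -38.]
16 363 [ 86. -27.]
```

```bash
python3 -m handwheel '{"hand":[1,1,1,1,1],"slide":[[-3,-5,0],[-6,-10,0],[-8,-16,0],[-9,-21,0],[-9,-21,0]],"rot":[[0,0,0],[0,0,0],[0,0,0],[0,0,0],[0,0,0]]}'
python3 -m handwheel '{"hand":[1,1,1,1,1],"slide":[[-1,-5,0],[-1,-11,0],[0,-17,0],[2,-23,0],[2,-23,0]],"rot":[[0,0,0],[0,0,0],[0,0,0],[0,0,0],[0,0,0]]}'
```

```text
time: 11.58
tool_pos: [0.5899, -0.0071, 0.1175]
eef_rot: [0.001, 0.667, 0.745, 0.001]
ft_force: [3.7, -0.3, 6.3]
grip_width: 0.0165
grip_force: 58.8
time: 12.0
tool_pos: [0.5918, -0.03, 0.1175]
eef_rot: [0.001, 0.667, 0.745, 0.001]
ft_force: [1.5, 0.1, 7.0]
grip_width: 0.0163
grip_force: 59.0
```

```bash
python3 -m handwheel '{"hand":[1,1,1,1,1],"slide":[[4,-10,0],[11,-19,0],[21,-26,0],[31,-31,0],[31,-31,0]],"rot":[[0,0,0],[0,0,0],[0,0,0],[0,0,0],[0,0,0]]}'
python3 -m handwheel '{"hand":[1,1,1,1,1],"slide":[[11,-2,0],[23,-1,0],[34,2,0],[44,8,0],[44,8,0]],"rot":[[0,0,0],[0,0,0],[0,0,0],[0,0,0],[0,0,0]]}'
python3 -m handwheel '{"hand":[1,1,1,1,1],"slide":[[8,8,0],[14,18,0],[17,29,0],[18,40,0],[18,40,0]],"rot":[[0,0,0],[0,0,0],[0,0,0],[0,0,0],[0,0,0]]}'
python3 -m handwheel '{"hand":[1,1,1,1,1],"slide":[[0,0,0],[0,0,0],[0,0,0],[0,0,0],[0,0,0]],"rot":[[0,0,0],[0,0,0],[0,0,0],[0,0,0],[0,0,0]]}'
```

```text
time: 12.42
tool_pos: [0.6236, -0.061, 0.1175]
eef_rot: [0.001, 0.667, 0.745, 0.001]
ft_force: [2.7, -0.1, 6.0]
grip_width: 0.0163
grip_force: 59.1
time: 12.83
tool_pos: [0.6675, -0.0523, 0.1176]
eef_rot: [0.001, 0.667, 0.745, 0.001]
ft_force: [2.9, 0.5, 6.2]
grip_width: 0.0161
grip_force: 59.8
time: 13.25
tool_pos: [0.6852, -0.0115, 0.1176]
eef_rot: [0.001, 0.667, 0.745, 0.001]
ft_force: [3.3, 2.1, 6.1]
grip_width: 0.0158
grip_force: 59.8
time: 13.67
tool_pos: [0.6852, -0.0117, 0.1176]
eef_rot: [0.001, 0.667, 0.745, 0.002]
ft_force: [3.6, 3.5, 5.9]
grip_width: 0.0164
grip_force: 59.8
```

```bash
python3 -m handwheel '{"hand":[0.5,0.2,0,0,0],"slide":[[0,0,0],[0,0,0],[0,0,0],[0,0,0],[0,0,10]],"rot":[[0,0,0],[0,0,0],[0,0,0],[0,0,0],[0,0,0]]}'
python3 -m handwheel '{"hand":[0,0,0,0,0],"slide":[[0,0,30],[0,0,60],[0,0,90],[0,0,100],[-10,-40,100]],"rot":[[0,0,0],[0,0,0],[0,0,0],[0,0,0],[0,0,0]]}'
python3 -m handwheel '{"hand":[0,0,0,0,0],"slide":[[-10,-40,0],[-20,-80,0],[-30,-110,0],[-31,-113,0],[-31,-113,0]],"rot":[[0,0,0],[0,0,0],[0,0,0],[0,0,0],[0,0,0]]}'
python3 - <<'E'
from h import *
s=bot.observe(); print(s['tool_pos'],s['joint_pos'])
p,X,h,d=wcloud(); Z=X[...,2]
near=lambda x,y,r:np.hypot(X[...,0]-x,X[...,1]-y)<r
m=(Z>.142)&(Z<.155)&near(.684,-.012,.03); print('knob',m.sum(),rect(X[m]) if m.sum()>4 else '')
m=(Z>.1)&(Z<.109)&near(.635,-.0145,.08); print('disc',m.sum(),rect(X[m]) if m.sum()>4 else '')
m=hsv(h,(5,140,100),(18,255,255))&(Z>.132)&near(.644,-.165,.06); print('key',m.sum(),rect(X[m]) if m.sum()>4 else '',np.median(Z[m]))
cv2.imwrite('pics/w_knob2.png',p[:,:,::-1])
for n in('top',):
    p,X,h,d=cloud(n); Z=X[...,2]
    m=(Z>.142)&(Z<.155)&(np.hypot(X[...,0]-.684,X[...,1]+.012)<.03); print('knob',m.sum(),rect(X[m]) if m.sum()>4 else '')
E
```

```text
time: 14.08
tool_pos: [0.6824, -0.0129, 0.1226]
eef_rot: [-0.002, 0.667, 0.745, -0.002]
ft_force: [-0.1, 0.5, -1.0]
grip_width: 0.0756
grip_force: 0.0
time: 14.5
tool_pos: [0.6761, -0.0469, 0.2309]
eef_rot: [0.002, 0.664, 0.748, 0.004]
ft_force: [0.8, -1.3, 0.3]
grip_width: 0.0853
grip_force: 0.0
time: 14.92
tool_pos: [0.6421, -0.1679, 0.2255]
eef_rot: [-0.0, 0.669, 0.744, -0.0]
ft_force: [0.4, 0.4, -0.2]
grip_width: 0.0854
grip_force: 0.0
[ 0.64207741 -0.16793838  0.22554311] [-3.07039243e-01  2.74527980e-01  9.94454270e-01 -7.01331951e-05
  1.87332955e+00 -4.13371793e-01]
knob 415 (array([684.3, -13.6]), array([17.9, 19.8]), 36.6)
disc 8157 (array([638.6, -32.9]), array([118.6,  85.2]), 7.1)
key 1125 (array([ 643.7, -164.8]), array([13.6, 68.6]), 4.5) 0.1443349411511717
knob 52 (array([683. , -11.8]), array([18.1, 18.2]), 76.3)
```

View pics/w_knob2.png

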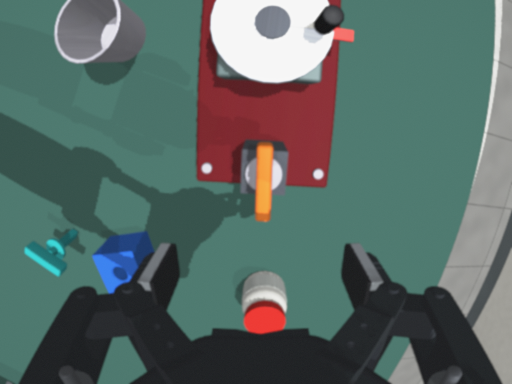

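The knob at (328,18) points at the red tab at (343,35), and the key stands in the collar at (264,180). Now I regrip the key and tighten the screw.

```bash
python3 -m handwheel '{"hand":[0,0,0,0,0],"slide":[[0,0,-30],[0,0,-60],[0,0,-95],[0,0,-111],[0,0,-111]],"rot":[[0,0,0],[0,0,0.0],[0,0,0.0],[0,0,0.0],[0,0,0.0]]}'
python3 -m handwheel '{"hand":[0.4,0.6,0.8,1,1],"slide":[[0,0,0],[0,0,0],[0,0,0],[0,0,0],[0,0,0]],"rot":[[0,0,0],[0,0,0],[0,0,0],[0,0,0],[0,0,0]]}'
python3 -m handwheel '{"hand":[1,1,1,1,1],"slide":[[0,0,0],[0,0,0],[0,0,0],[0,0,0],[0,0,0]],"rot":[[0,0,0],[0,0,0],[0,0,0],[0,0,0],[0,0,0]]}'
for i in 1 2 3; do python3 -m handwheel '{"hand":[1,1,1,1,1],"slide":[[0,0,0],[0,0,0],[0,0,0],[0,0,0],[0,0,0]],"rot":[[0,0,-0.1],[0,0,-0.2],[0,0,-0.3],[0,0,-0.4],[0,0,-0.5]]}'; python3 -c "
from bench import bot
s=bot.observe();print(s['wrist_torque'],s['joint_pos'][5])"; done
```

```text
time: 15.43
tool_pos: [0.6408, -0.1628, 0.1081]
eef_rot: [-0.005, 0.666, 0.746, -0.002]
ft_force: [-0.3, 0.1, -1.9]
grip_width: 0.0852
grip_force: 0.0
time: 15.85
tool_pos: [0.6437, -0.1659, 0.1167]
eef_rot: [0.001, 0.667, 0.745, 0.001]
ft_force: [-0.3, 1.0, 0.5]
grip_width: 0.0255
grip_force: 0.0
time: 16.27
tool_pos: [0.6433, -0.1659, 0.1158]
eef_rot: [0.001, 0.667, 0.745, 0.0]
ft_force: [0.5, -0.0, 5.7]
grip_width: 0.0118
grip_force: 58.7
time: 16.68
tool_pos: [0.6433, -0.1665, 0.1156]
eef_rot: [0.001, 0.832, 0.554, 0.0]
ft_force: [1.4, -0.2, 4.9]
grip_width: 0.0116
grip_force: 58.7
[-0.09158504 -0.17519572  0.05799591] 0.09121680966822157
time: 17.1
tool_pos: [0.6433, -0.1658, 0.1155]
eef_rot: [0.0, 0.943, 0.332, 0.001]
ft_force: [0.3, 0.3, 5.0]
grip_width: 0.0118
grip_force: 58.8
[ 0.1741329  -0.08459836  0.20674617] 0.5910278236804128
time: 17.52
tool_pos: [0.6434, -0.1654, 0.1155]
eef_rot: [-0.0, 0.996, 0.088, 0.001]
ft_force: [1.5, 1.0, 4.5]
grip_width: 0.0116
grip_force: 58.8
[ 0.36631106 -0.19680663  0.18202917] 1.091032565652843
```

```bash
for i in 1 2; do python3 -m handwheel '{"hand":[1,1,1,1,1],"slide":[[0,0,0],[0,0,0],[0,0,0],[0,0,0],[0,0,0]],"rot":[[0,0,-0.07],[0,0,-0.14],[0,0,-0.18],[0,0,-0.18],[0,0,-0.18]]}'; python3 -c "
from bench import bot
s=bot.observe();print(s['wrist_torque'],s['joint_pos'][5])"; done
```

```text
time: 17.93
tool_pos: [0.6434, -0.1651, 0.1155]
eef_rot: [-0.0, 1.0, 0.001, 0.001]
ft_force: [1.9, 2.9, 6.0]
grip_width: 0.0117
grip_force: 58.9
[ 0.58635531 -0.31204645  0.0756003 ] 1.2649174999148367
time: 18.35
tool_pos: [0.6435, -0.1653, 0.1155]
eef_rot: [-0.0, 0.996, -0.088, 0.001]
ft_force: [0.8, 2.3, 4.6]
grip_width: 0.0119
grip_force: 58.9
[ 0.55457544 -0.35106347  0.12678888] 1.4448742480973447
```

```bash
python3 -m handwheel '{"hand":[1,1,1,1,1],"slide":[[0,0,0],[0,0,0],[0,0,0],[0,0,0],[0,0,0]],"rot":[[0,0,-0.05],[0,0,-0.07],[0,0,-0.07],[0,0,-0.07],[0,0,-0.07]]}'; python3 -c "
from bench import bot
s=bot.observe();print(s['wrist_torque'],s['joint_pos'][5])"
python3 -m handwheel '{"hand":[1,1,1,1,1],"slide":[[0,0,0],[0,0,0],[0,0,0],[0,0,10],[0,0,20]],"rot":[[0,0,0.1],[0,0,0.2],[0,0,0.24],[0,0,0.24],[0,0,0.24]]}'
python3 -m handwheel '{"hand":[1,1,1,1,1],"slide":[[0,0,20],[0,0,40],[0,0,60],[0,0,67],[0,0,67]],"rot":[[0,0,0],[0,0,0],[0,0,0],[0,0,0],[0,0,0]]}'
python3 -m handwheel '{"hand":[1,1,1,1,1],"slide":[[-27,-26,0],[-54,-52,0],[-81,-78,0],[-108,-104,0],[-120,-115,0]],"rot":[[0,0,0],[0,0,0],[0,0,0],[0,0,0],[0,0,0]]}'
python3 - <<'E'
from h import *
s=bot.observe(); print(s['tool_pos'])
for n in('top','side'):
    p,X,h,d=cloud(n); Z=X[...,2]
    m=hsv(h,(105,140,50),(128,255,255))&(Z>.058)&(Z<.07)&(abs(X[...,0]-.455)<.06)&(abs(X[...,1]+.343)<.06); print(n,m.sum(),rect(X[m]))
E
```

```text
time: 18.77
tool_pos: [0.6435, -0.1653, 0.1155]
eef_rot: [-0.0, 0.992, -0.123, 0.001]
ft_force: [2.5, 2.6, 4.7]
grip_width: 0.0117
grip_force: 58.9
[ 0.50872052 -0.46616057  0.13048405] 1.5146751927581386
time: 19.18
tool_pos: [0.6419, -0.1656, 0.1331]
eef_rot: [-0.0, 1.0, -0.005, -0.002]
ft_force: [-0.5, 0.7, -1.7]
grip_width: 0.0114
grip_force: 58.6
time: 19.6
tool_pos: [0.6435, -0.1664, 0.2048]
eef_rot: [0.001, 1.0, -0.005, 0.002]
ft_force: [-0.1, -0.4, -2.2]
grip_width: 0.0119
grip_force: 58.6
time: 20.02
tool_pos: [0.5193, -0.2836, 0.2]
eef_rot: [0.0, 1.0, -0.006, -0.002]
ft_force: [-0.7, 0.2, -1.1]
grip_width: 0.0116
grip_force: 58.7
[ 0.51926462 -0.28355808  0.1999656 ]
top 209 (array([ 462.1, -362.1]), array([63.1, 26.9]), 17.9)
side 364 (array([ 455.2, -342.7]), array([69.6, 73.7]), 17.4)
```

```bash
python3 -m handwheel '{"hand":[1,1,1,1,1],"slide":[[15,40,0],[30,80,-20],[46,119,-50],[46,119,-60],[46,119,-60]],"rot":[[0,0,0],[0,0,0],[0,0,0],[0,0,0],[0,0,0]]}'
python3 -m handwheel '{"hand":[1,1,1],"slide":[[0,0,0],[0,0,0],[0,0,0]],"rot":[[0,0,0],[0,0,0],[0,0,0]]}' | grep pos
python3 - <<'E'
from h import *
p,X,h,d=wcloud()
u,v=map(int,wpix(np.array([.6442,-.1647,.100]))); print(u,v)
f=p[max(0,v-40):v+40,max(0,u-50):u+50,::-1]; cv2.imwrite('pics/sock2.png',cv2.resize(np.clip(f*2.0,0,255).astype('uint8'),None,fx=7,fy=7,interpolation=cv2.INTER_CUBIC))
E
```

```text
time: 20.53
tool_pos: [0.5678, -0.1567, 0.1348]
eef_rot: [-0.002, 1.0, -0.002, -0.005]
ft_force: [-1.6, -0.4, -3.6]
grip_width: 0.0119
grip_force: 58.8
tool_pos: [0.5693, -0.1627, 0.1431]
260 101
```

View pics/sock2.png

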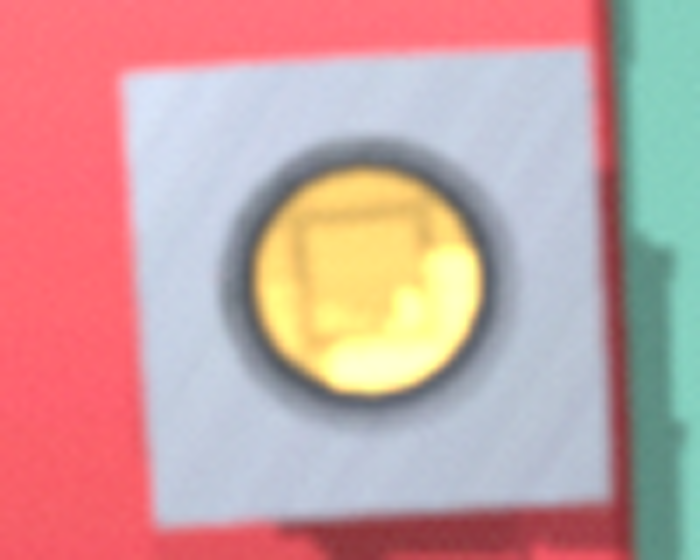

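The socket sides (edge at about (300–425, 210)) are now parallel to the collar edges, so the screw is tight at about 0. Next, the key goes back to its stand.

```bash
python3 -m handwheel '{"hand":[1,1,1,1,1],"slide":[[-5,-10,35],[-15,-25,57],[-35,-55,57],[-55,-87,57],[-70,-111,57]],"rot":[[0,0,0],[0,0,0],[0,0,0],[0,0,0],[0,0,0]]}' | grep pos
python3 -m handwheel '{"hand":[1,1,1,1,1],"slide":[[-15,-24,0],[-30,-48,0],[-44,-70,0],[-44,-70,0],[-44,-70,0]],"rot":[[0,0,0],[0,0,0],[0,0,0],[0,0,0],[0,0,0]]}' | grep pos
python3 -m handwheel '{"hand":[1,1,1],"slide":[[0,0,0],[0,0,0],[0,0,0]],"rot":[[0,0,0],[0,0,0],[0,0,0]]}' | grep pos
```

```text
tool_pos: [0.4976, -0.2758, 0.2011]
tool_pos: [0.4539, -0.3447, 0.1999]
tool_pos: [0.4555, -0.3421, 0.1991]
```

```bash
python3 -m handwheel '{"hand":[1,1,1,1,1],"slide":[[0,-2,-20],[0,-2,-40],[0,-2,-52],[0,-2,-56],[0,-2,-60]],"rot":[[0,0,0],[0,0,0],[0,0,0],[0,0,0],[0,0,0]]}'
python3 -m handwheel '{"hand":[1,1,1,1,1],"slide":[[0,0,-5],[0,0,-10],[0,0,-15],[0,0,-20],[0,0,-20]],"rot":[[0,0,0],[0,0,0],[0,0,0],[0,0,0],[0,0,0]]}'
```

```text
time: 22.33
tool_pos: [0.455, -0.3441, 0.1382]
eef_rot: [-0.0, 1.0, -0.004, -0.0]
ft_force: [-0.0, -0.4, -1.0]
grip_width: 0.0116
grip_force: 58.9
time: 22.75
tool_pos: [0.4546, -0.3445, 0.1176]
eef_rot: [-0.001, 1.0, -0.005, -0.001]
ft_force: [-0.4, -0.4, -1.8]
grip_width: 0.0117
grip_force: 58.9
```

```bash
python3 -m handwheel '{"hand":[1,1,1,1,1],"slide":[[0,0,-12],[0,0,-24],[0,0,-33],[0,0,-37],[0,0,-37]],"rot":[[0,0,0],[0,0,0],[0,0,0],[0,0,0],[0,0,0]]}'
python3 -m handwheel '{"hand":[0.6,0.3,0,0,0],"slide":[[0,0,0],[0,0,0],[0,0,0],[0,0,0],[0,0,0]],"rot":[[0,0,0],[0,0,0],[0,0,0],[0,0,0],[0,0,0]]}'
python3 -m handwheel '{"hand":[0,0,0,0,0],"slide":[[0,0,20],[0,0,50],[0,0,90],[0,0,130],[0,0,150]],"rot":[[0,0,0],[0,0,0],[0,0,0],[0,0,0],[0,0,0]]}'
python3 - <<'E'
from h import *
p,X,h,d=wcloud(); Z=X[...,2]; print(bot.observe()['joint_pos'])
m=hsv(h,(5,140,100),(18,255,255))&(Z>.098)&(abs(X[...,0]-.455)<.06)&(abs(X[...,1]+.343)<.06); print(rect(X[m]),np.percentile(Z[m],[5,50,95]))
for n in('side',):
    p,X,h,d=cloud(n); Z=X[...,2]
    m=hsv(h,(105,150,70),(125,255,255))&(Z>.02)&(Z<.035)
    for b in blobs(m,15): print(rect(X[b]),np.median(Z[b]))
    cv2.imwrite('pics/side2.png',p[:,:,::-1])
E
```

```text
time: 23.17
tool_pos: [0.4543, -0.3445, 0.0804]
eef_rot: [-0.001, 1.0, -0.005, -0.001]
ft_force: [0.1, 0.0, -2.1]
grip_width: 0.0116
grip_force: 58.9
time: 23.58
tool_pos: [0.4551, -0.3449, 0.0822]
eef_rot: [0.0, 1.0, -0.005, 0.0]
ft_force: [0.0, 0.2, 0.5]
grip_width: 0.0714
grip_force: 0.0
time: 24.0
tool_pos: [0.4556, -0.3453, 0.238]
eef_rot: [0.002, 1.0, -0.005, 0.003]
ft_force: [0.5, -0.4, 0.7]
grip_width: 0.0856
grip_force: 0.0
[-7.08116826e-01  1.42144397e-02  1.25164852e+00  4.45766230e-05
  1.86345971e+00  8.71844560e-01]
(array([ 455.5, -345.8]), array([12.8, 68.5]), 89.7) [0.10535816 0.10719724 0.10848924]
(array([ 445.4, -311.3]), array([68.5,  7.2]), 13.0) 0.027880166030790618
(array([427.4, 319. ]), array([24.8, 25. ]), 40.5) 0.029058399119348922
(array([490.4, 388.1]), array([25.1, 25.8]), 84.0) 0.02931472186458418
(array([426.5, 382.6]), array([25.5, 25.9]), 42.8) 0.029424931746854153
```

View pics/side2.png

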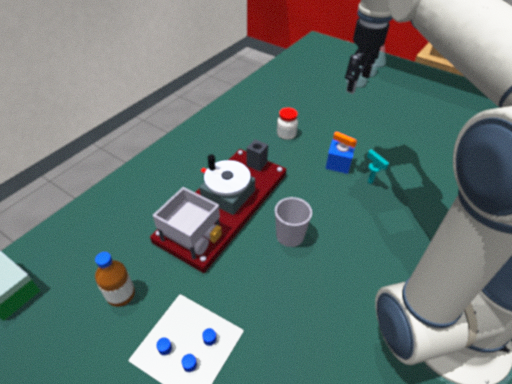

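The key is home in its stand at (343,145) and the wheel knob is at its mark. Three tablets, at (164,345), (189,362) and (209,336), are still on the mat. Next, the tablets.

```bash
for i in 1 2; do python3 -m handwheel '{"hand":[0,0,0,0,0],"slide":[[-1,38,0],[-3,76,0],[-4,114,0],[-6,150,0],[-7,186,0]],"rot":[[0,0,0.1],[0,0,0.2],[0,0,0.3],[0,0,0.4],[0,0,0.48]]}' | grep -E 'pos|rot'; done
python3 -m handwheel '{"hand":[0,0,0,0,0],"slide":[[-1,38,0],[-3,76,0],[-4,114,0],[-6,150,0],[-7,186,0]],"rot":[[0,0,0],[0,0,0],[0,0,0],[0,0,0],[0,0,0]]}' | grep -E 'pos|rot'
python3 -m handwheel '{"hand":[0,0,0,0,0],"slide":[[-1,36,0],[-3,72,-30],[-5,106,-60],[-5,106,-80],[-5,106,-80]],"rot":[[0,0,0],[0,0,0],[0,0,0],[0,0,0],[0,0,0]]}' | grep -E 'pos|rot'
cat > tab.py <<'E'
from h import *
s=bot.observe(); t=s['tool_pos']*1000; print('tcp',t)
p,X,h,d=wcloud(); Z=X[...,2]
m=hsv(h,(105,150,50),(128,255,255))&(Z>.022)&(Z<.036)&(X[...,0]<.6)&(X[...,1]>.2)
for b in blobs(m,60): r=rect(X[b]); print('wrist',r,'delta',np.round(r[0]-t[:2],1))
p,X,h,d=cloud('side'); Z=X[...,2]
m=hsv(h,(105,150,70),(125,255,255))&(Z>.02)&(Z<.035)&(X[...,1]>.2)
for b in blobs(m,15): print('side',rect(X[b]))
E
python3 tab.py
```

```text
tool_pos: [0.4472, -0.1571, 0.2306]
eef_rot: [-0.0, 0.972, 0.235, -0.0]
tool_pos: [0.4401, 0.029, 0.2309]
eef_rot: [-0.0, 0.888, 0.46, -0.0]
tool_pos: [0.4331, 0.2151, 0.2308]
eef_rot: [-0.0, 0.889, 0.458, -0.0]
tool_pos: [0.4255, 0.3196, 0.1437]
eef_rot: [0.0, 0.888, 0.459, -0.006]
tcp [425.50964295 319.56518354 143.71231633]
wrist (array([492., 385.]), array([25.6, 26.1]), 55.3) delta [66.5 65.4]
wrist (array([429.3, 380. ]), array([27.1, 27.4]), 67.0) delta [ 3.8 60.4]
wrist (array([429.8, 317.6]), array([28.4, 26.6]), 66.9) delta [ 4.3 -2. ]
side (array([427.7, 318.5]), array([24.8, 26. ]), 38.9)
side (array([490.7, 388.2]), array([26.7, 25. ]), 1.4)
side (array([426.7, 383.3]), array([25.3, 26.1]), 84.4)
```

```bash
python3 -m handwheel '{"hand":[0,0,0,0,0],"slide":[[0,-2,-35],[0,-2,-70],[0,-2,-90],[0,-2,-90],[0,-2,-90]],"rot":[[0,0,0],[0,0,0],[0,0,0],[0,0,0],[0,0,0]]}' | grep pos
python3 -m handwheel '{"hand":[0,0,0],"slide":[[0,0,0],[0,0,0],[0,0,0]],"rot":[[0,0,0],[0,0,0],[0,0,0]]}' | grep pos
```

```text
tool_pos: [0.4296, 0.3164, 0.0633]
tool_pos: [0.4303, 0.3178, 0.0646]
```

```bash
python3 -m handwheel '{"hand":[0,0,0,0,0],"slide":[[-2,0,-20],[-2,0,-40],[-2,0,-52],[-2,0,-55],[-2,0,-55]],"rot":[[0,0,0],[0,0,0],[0,0,0],[0,0,0],[0,0,0]]}'
python3 -m handwheel '{"hand":[0.4,0.7,1,1,1],"slide":[[0,0,0],[0,0,0],[0,0,0],[0,0,0],[0,0,0]],"rot":[[0,0,0],[0,0,0],[0,0,0],[0,0,0],[0,0,0]]}' | grep -E 'pos|grip'
python3 -m handwheel '{"hand":[1,1,1,1,1],"slide":[[0,0,0],[0,0,20],[0,0,50],[0,0,90],[0,0,130]],"rot":[[0,0,0],[0,0,0],[0,0,0],[0,0,0],[0,0,0]]}'
```

```text
time: 26.95
tool_pos: [0.4265, 0.317, 0.0063]
eef_rot: [0.0, 0.889, 0.458, -0.001]
ft_force: [-0.5, 0.7, -0.6]
grip_width: 0.0855
grip_force: 0.0
tool_pos: [0.4272, 0.3174, 0.0074]
grip_width: 0.0255
grip_force: 0.0
time: 27.78
tool_pos: [0.4261, 0.3167, 0.1372]
eef_rot: [0.0, 0.889, 0.458, -0.001]
ft_force: [0.2, 1.3, -0.0]
grip_width: -0.0002
grip_force: 0.0
```

```bash
python3 tab.py; python3 - <<'E'
from h import *
p,_=imaging.grab_frame('wrist'); cv2.imwrite('pics/w3.png',p[:,:,::-1])
E
```

```text
tcp [426.10948809 316.71310974 137.24854212]
wrist (array([492.3, 385. ]), array([26.2, 26.5]), 54.6) delta [66.2 68.3]
wrist (array([428.8, 380.3]), array([27.3, 28.2]), 82.1) delta [ 2.7 63.6]
wrist (array([429.5, 317.1]), array([29.2, 26.1]), 53.9) delta [3.4 0.4]
side (array([426.9, 319.6]), array([24.9, 25.5]), 35.7)
side (array([489.8, 387.1]), array([26.3, 25.5]), 35.5)
side (array([426.6, 382.3]), array([25.6, 25.8]), 45.5)
```

View pics/w3.png

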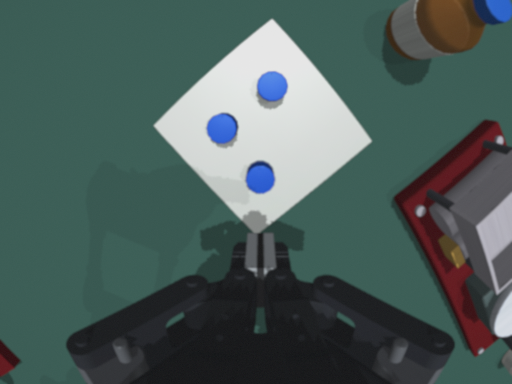

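The tablet at (260,178) was not moved. I lifted before the fingers had built up force, so I repeat with a longer close.

```bash
python3 -m handwheel '{"hand":[0,0,0,0,0],"slide":[[0,0,0],[0,0,-10],[1,1,-50],[1,1,-90],[1,1,-112]],"rot":[[0,0,0],[0,0,0],[0,0,0],[0,0,0],[0,0,0]]}' | grep -E 'pos|width'
python3 -m handwheel '{"hand":[0,0,0,0,0],"slide":[[0,0,-10],[0,0,-19],[0,0,-19],[0,0,-19],[0,0,-19]],"rot":[[0,0,0],[0,0,0],[0,0,0],[0,0,0],[0,0,0]]}' | grep -E 'pos|width'
python3 -m handwheel '{"hand":[1,1,1,1,1],"slide":[[0,0,0],[0,0,0],[0,0,0],[0,0,0],[0,0,0]],"rot":[[0,0,0],[0,0,0],[0,0,0],[0,0,0],[0,0,0]]}' | grep -E 'pos|grip'
python3 -m handwheel '{"hand":[1,1,1,1,1],"slide":[[0,0,0],[0,0,0],[0,0,0],[0,0,0],[0,0,0]],"rot":[[0,0,0],[0,0,0],[0,0,0],[0,0,0],[0,0,0]]}' | grep -E 'pos|grip'
```

```text
tool_pos: [0.4245, 0.316, 0.017]
grip_width: 0.0608
tool_pos: [0.429, 0.3189, 0.0077]
grip_width: 0.085
tool_pos: [0.428, 0.3183, 0.0061]
grip_width: 0.0257
grip_force: 0.0
tool_pos: [0.4279, 0.3182, 0.0058]
grip_width: -0.0002
grip_force: 0.0
```

```bash
python3 -m handwheel '{"hand":[1,1,1,1,1],"slide":[[0,0,20],[0,0,50],[0,0,90],[0,0,130],[0,0,130]],"rot":[[0,0,0],[0,0,0],[0,0,0],[0,0,0],[0,0,0]]}' | grep pos; python3 tab.py; python3 - <<'E'
from h import *
p,X,h,d=cloud('side'); cv2.imwrite('pics/s3.png',cv2.resize(p[200:384,60:360,::-1],None,fx=2.6,fy=2.6))
E
```

```text
tool_pos: [0.4309, 0.3202, 0.1459]
tcp [430.94060757 320.23634307 145.85712775]
wrist (array([491.7, 385.3]), array([26. , 25.5]), 55.0) delta [60.8 65.1]
wrist (array([429.2, 380.7]), array([27.5, 26.7]), 8.9) delta [-1.7 60.5]
wrist (array([430.1, 317.6]), array([27.3, 26.2]), 51.3) delta [-0.8 -2.6]
side (array([427.1, 319. ]), array([24.7, 26.1]), 39.4)
side (array([490. , 386.8]), array([26.8, 24.5]), 31.5)
side (array([426.4, 382.8]), array([26.5, 25.1]), 21.9)
```

View pics/s3.png

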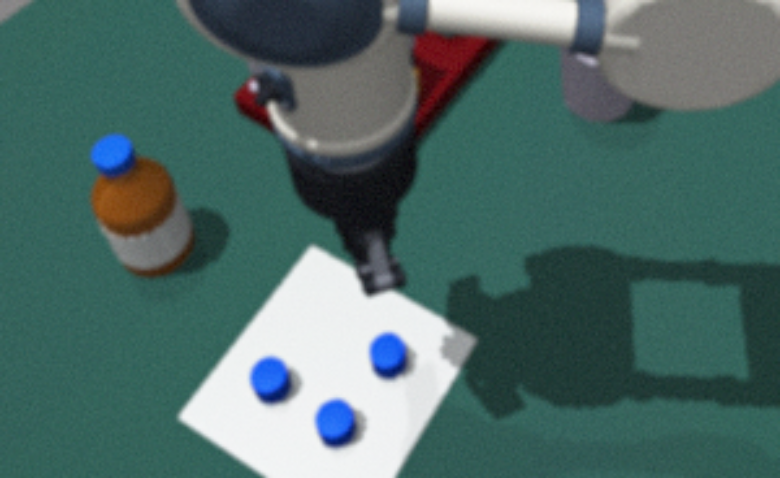

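```bash
python3 - <<'E'
from h import *
s=bot.observe();t=s['tool_pos'];print(t,s['ft_force'])
p,X,h,d=wcloud()
print('wrist pix of TCP',wpix(t),'finger pts',np.round(X[[236,240,246,255],260]*1000,1))
c=imaging.camera_params('side');q=c['K']@(c['R']@t+c['t']);print('side pix of TCP',q[:2]/q[2], 'crop',(q[:2]/q[2]-[60,200])*2.6)
p,Y,h,d=cloud('side'); m=(np.hypot(Y[...,0]-t[0],Y[...,1]-t[1])<.03)&(Y[...,2]>.1)
print(Y[m][:,2].min(), np.round(Y[m][np.argsort(Y[m][:,2])[:8]]*1000))
E
```

```text
[0.42809713 0.31838897 0.13607928] [-0.37474514  0.988427   -0.16139471]
wrist pix of TCP (np.float64(260.32832258020017), np.float64(227.88503457528924)) finger pts [[433.7 326.2 166. ]
 [433.7 326.3 170.5]
 [433.9 326.6 177.4]
 [433.7 326.3 185.1]]
side pix of TCP [204.76085809 310.17017939] crop [376.37823102 286.4424664 ]
0.16834822664672486 [[433. 327. 168.]
 [428. 330. 187.]
 [416. 313. 187.]
 [426. 327. 188.]
 [411. 319. 202.]
 [422. 333. 202.]
 [421. 331. 203.]
 [412. 313. 203.]]
```

```bash
python3 - <<'E'
from h import *
s=bot.observe();t=s['tool_pos'];print(t)
p,Y,h,d=cloud('side')
for v in range(292,322,2): print('side',v,p[v,205],np.round(Y[v,205]*1000))
p,X,h,d=wcloud()
for v in range(218,250,3): print('wrist',v,p[v,260],np.round(X[v,260]*1000))
E
```

```text
[0.42717909 0.31777838 0.13380939]
side 292 [59 60 67] [395. 340. 271.]
side 294 [72 77 85] [396. 340. 265.]
side 296 [ 86  87 101] [394. 343. 264.]
side 298 [ 95  97 108] [393. 345. 262.]
side 300 [101 102 114] [176. 537. 797.]
side 302 [ 94  98 112] [390. 348. 259.]
side 304 [ 91  97 106] [389. 349. 254.]
side 306 [81 85 93] [387. 352. 255.]
side 308 [ 86  90 100] [386. 354. 252.]
side 310 [81 85 97] [384. 356. 251.]
side 312 [47 47 55] [383. 358. 249.]
side 314 [113 118 121] [381. 360. 248.]
side 316 [234 237 237] [469. 285.   4.]
side 318 [237 241 241] [467. 287.   1.]
side 320 [236 239 239] [464. 291.   2.]
wrist 218 [133 136 134] [397. 275.   0.]
wrist 221 [132 135 133] [395. 273.   2.]
wrist 224 [132 136 134] [393. 270.   1.]
wrist 227 [133 137 134] [390. 266.   0.]
wrist 230 [133 136 133] [388. 263.  -0.]
wrist 233 [71 74 72] [433. 326. 161.]
wrist 236 [26 28 29] [433. 326. 165.]
wrist 239 [25 27 28] [433. 325. 166.]
wrist 242 [28 30 29] [433. 325. 169.]
wrist 245 [29 29 29] [433. 326. 175.]
wrist 248 [24 27 26] [433. 326. 177.]
```

Evidence from the two failed closes and the wrist depth: the visible fingertips sit about 26 mm above the reported TCP. The fingers therefore closed above the 29 mm tablet top. I'll go lower in steps and watch the force.

```bash
python3 -m handwheel '{"hand":[0,0,0,0,0],"slide":[[0,0,0],[0,0,0],[0,0,0],[0,0,-10],[1,0,-50]],"rot":[[0,0,0],[0,0,0],[0,0,0],[0,0,0],[0,0,0]]}' | grep -E 'pos|width'
python3 -m handwheel '{"hand":[0,0,0,0,0],"slide":[[0,0,-30],[0,0,-60],[0,0,-75],[0,0,-80],[0,0,-80]],"rot":[[0,0,0],[0,0,0],[0,0,0],[0,0,0],[0,0,0]]}' | grep -E 'pos|width|ft'
python3 -m handwheel '{"hand":[0,0,0,0,0],"slide":[[0,0,-4],[0,0,-8],[0,0,-12],[0,0,-12],[0,0,-12]],"rot":[[0,0,0],[0,0,0],[0,0,0],[0,0,0],[0,0,0]]}' | grep -E 'pos|width|ft'
```

```text
tool_pos: [0.4323, 0.3205, 0.0922]
grip_width: 0.0604
tool_pos: [0.4277, 0.3174, 0.0035]
ft_force: [-0.0, -1.3, 0.3]
grip_width: 0.0857
tool_pos: [0.4291, 0.3183, -0.0059]
ft_force: [-0.1, 0.2, 0.5]
grip_width: 0.0854
```

```bash
python3 -m handwheel '{"hand":[0,0,0,0,0],"slide":[[0,0,-4],[0,0,-8],[0,0,-10],[0,0,-10],[0,0,-10]],"rot":[[0,0,0],[0,0,0],[0,0,0],[0,0,0],[0,0,0]]}' | grep -E 'pos|width|ft'
python3 - <<'E'
from h import *
t=bot.observe()['tool_pos']
p,X,h,d=wcloud(); m=(np.hypot(X[...,0]-t[0],X[...,1]-t[1])<.08)&(p.max(2)<70)&(X[...,2]>.005)&(X[...,2]<.09)
print('lowest dark pts',m.sum(),np.percentile(X[m][:,2],[0,1,5])*1000)
E
python3 -m handwheel '{"hand":[1,1,1,1,1],"slide":[[0,0,0],[0,0,0],[0,0,0],[0,0,0],[0,0,0]],"rot":[[0,0,0],[0,0,0],[0,0,0],[0,0,0],[0,0,0]]}' | grep -E 'pos|grip|ft'
python3 -m handwheel '{"hand":[1,1,1,1,1],"slide":[[0,0,0],[0,0,0],[0,0,0],[0,0,0],[0,0,0]],"rot":[[0,0,0],[0,0,0],[0,0,0],[0,0,0],[0,0,0]]}' | grep -E 'pos|grip|ft'
```

```text
tool_pos: [0.4287, 0.3181, -0.0166]
ft_force: [0.0, -0.0, 0.8]
grip_width: 0.0852
lowest dark pts 18636 [ 5.10853144 12.22445082 26.83844042]
tool_pos: [0.4291, 0.3184, -0.0157]
ft_force: [0.8, 1.5, 0.9]
grip_width: 0.0281
grip_force: 59.1
tool_pos: [0.4292, 0.3184, -0.0158]
ft_force: [0.0, 0.2, 3.2]
grip_width: 0.028
grip_force: 59.5
```

Gripped: 59 N at an opening of 28 mm. Now to the hopper.

```bash
python3 -m handwheel '{"hand":[1,1,1,1,1],"slide":[[0,0,20],[0,0,55],[0,0,95],[0,0,130],[5,-5,155]],"rot":[[0,0,0],[0,0,0],[0,0,0],[0,0,0],[0,0,0]]}' | grep -E 'pos|width'
python3 -m handwheel '{"hand":[1,1,1,1,1],"slide":[[28,-28,0],[56,-56,0],[84,-84,0],[112,-112,0],[140,-140,0]],"rot":[[0,0,0],[0,0,0],[0,0,0],[0,0,0],[0,0,0]]}' | grep -E 'pos|width'
python3 -m handwheel '{"hand":[1,1,1,1,1],"slide":[[25,-25,0],[40,-40,0],[40,-40,-20],[40,-40,-45],[40,-40,-48]],"rot":[[0,0,0],[0,0,0],[0,0,0],[0,0,0],[0,0,0]]}' | grep -E 'pos|width'
python3 -m handwheel '{"hand":[1,1,0.6,0.55,0.55],"slide":[[0,0,0],[0,0,0],[0,0,0],[0,0,0],[0,0,0]],"rot":[[0,0,0],[0,0,0],[0,0,0],[0,0,0],[0,0,0]]}' | grep -E 'pos|width'
python3 -m handwheel '{"hand":[0.55,0.5,0.5,0,0],"slide":[[0,0,0],[0,0,20],[0,0,60],[0,0,80],[0,0,90]],"rot":[[0,0,0],[0,0,0],[0,0,0],[0,0,0],[0,0,0]]}' | grep -E 'pos|width'
python3 tab.py; python3 - <<'E'
from h import *
p,X,h,d=wcloud(); Z=X[...,2]
m=hsv(h,(105,150,50),(128,255,255))&(abs(X[...,0]-.628)<.06)&(abs(X[...,1]-.15)<.06); print('in hopper',m.sum(),np.median(X[m],0) if m.any() else '')
E
```

```text
tool_pos: [0.4338, 0.3141, 0.1422]
grip_width: 0.0278
tool_pos: [0.5746, 0.1717, 0.1381]
grip_width: 0.0279
tool_pos: [0.6115, 0.1321, 0.0845]
grip_width: 0.0279
tool_pos: [0.6145, 0.1336, 0.0926]
grip_width: 0.0385
tool_pos: [0.6152, 0.1335, 0.1861]
grip_width: 0.0653
tcp [615.20968713 133.53717033 186.05091273]
wrist (array([492.6, 384. ]), array([25.6, 28.5]), 44.6) delta [-122.6  250.5]
wrist (array([430.4, 378.8]), array([24.2, 27.7]), 47.2) delta [-184.8  245.3]
side (array([490., 387.]), array([26.6, 24.7]), 36.7)
side (array([426.5, 382.5]), array([25.6, 25.5]), 43.8)
in hopper 955 [0.6161002  0.13571321 0.11235218]
```

```bash
python3 -m handwheel '{"hand":[0,0,0,0,0],"slide":[[-24,32,0],[-48,64,0],[-72,96,0],[-96,128,0],[-120,160,0]],"rot":[[0,0,0],[0,0,0],[0,0,0],[0,0,0],[0,0,0]]}' | grep -E 'pos|width'
python3 -m handwheel '{"hand":[0,0,0,0,0],"slide":[[-24,32,0],[-48,64,-10],[-67,88,-40],[-67,88,-80],[-67,88,-120]],"rot":[[0,0,0],[0,0,0],[0,0,0],[0,0,0],[0,0,0]]}' | grep -E 'pos|width'
python3 -m handwheel '{"hand":[0,0,0],"slide":[[0,0,0],[0,0,0],[0,0,0]],"rot":[[0,0,0],[0,0,0],[0,0,0]]}' | grep -E 'pos|width'
python3 tab.py
```

```text
tool_pos: [0.4917, 0.2939, 0.1775]
grip_width: 0.0857
tool_pos: [0.4246, 0.3826, 0.0577]
grip_width: 0.0856
tool_pos: [0.4274, 0.3812, 0.0619]
grip_width: 0.0854
tcp [427.39341447 381.18315688  61.86590642]
wrist (array([491.9, 386.6]), array([28., 28.]), 76.7) delta [64.5  5.4]
wrist (array([429.1, 381.5]), array([27.8, 26.9]), 54.1) delta [1.7 0.3]
side (array([489.7, 388.3]), array([27.4, 23.9]), 13.8)
```

Aligned; I go down to a TCP z of −16, grip and lift, then take the second tablet to (+14, +16) from the hopper centre.

```bash
python3 -m handwheel '{"hand":[0,0,0,0,0],"slide":[[1,0,-30],[1,0,-60],[1,0,-73],[1,0,-78],[1,0,-78]],"rot":[[0,0,0],[0,0,0],[0,0,0],[0,0,0],[0,0,0]]}' | grep -E 'pos|ft'
for i in 1 2; do python3 -m handwheel '{"hand":[1,1,1,1,1],"slide":[[0,0,0],[0,0,0],[0,0,0],[0,0,0],[0,0,0]],"rot":[[0,0,0],[0,0,0],[0,0,0],[0,0,0],[0,0,0]]}' | grep -E 'pos|grip'; done
python3 -m handwheel '{"hand":[1,1,1,1,1],"slide":[[0,0,20],[0,0,55],[0,0,95],[0,0,130],[0,0,155]],"rot":[[0,0,0],[0,0,0],[0,0,0],[0,0,0],[0,0,0]]}' | grep -E 'pos|width'
```

```text
tool_pos: [0.4281, 0.3811, -0.017]
ft_force: [-0.1, 0.3, 0.6]
tool_pos: [0.4285, 0.3818, -0.0157]
grip_width: 0.0279
grip_force: 59.1
tool_pos: [0.4286, 0.3818, -0.0158]
grip_width: 0.0284
grip_force: 59.7
tool_pos: [0.4284, 0.3816, 0.1415]
grip_width: 0.0278
```

```bash
python3 -m handwheel '{"hand":[1,1,1,1,1],"slide":[[28,-28,0],[56,-56,0],[84,-84,0],[112,-112,0],[140,-140,0]],"rot":[[0,0,0],[0,0,0],[0,0,0],[0,0,0],[0,0,0]]}' | grep -E 'pos|width'
python3 -m handwheel '{"hand":[1,1,1,1,1],"slide":[[28,-28,0],[56,-56,0],[74,-76,0],[74,-76,-25],[74,-76,-48]],"rot":[[0,0,0],[0,0,0],[0,0,0],[0,0,0],[0,0,0]]}' | grep -E 'pos|width'
python3 -m handwheel '{"hand":[1,1,0.6,0.55,0.55],"slide":[[0,0,0],[0,0,0],[0,0,0],[0,0,0],[0,0,0]],"rot":[[0,0,0],[0,0,0],[0,0,0],[0,0,0],[0,0,0]]}' | grep -E 'pos|width'
python3 -m handwheel '{"hand":[0.55,0.5,0.5,0,0],"slide":[[0,0,0],[0,0,20],[0,0,60],[0,0,80],[0,0,90]],"rot":[[0,0,0],[0,0,0],[0,0,0],[0,0,0],[0,0,0]]}' | grep -E 'pos|width'
python3 - <<'E'
from h import *
print(bot.observe()['tool_pos'])
p,X,h,d=wcloud(); Z=X[...,2]
m=hsv(h,(105,150,50),(128,255,255))&(abs(X[...,0]-.628)<.06)&(abs(X[...,1]-.15)<.06)
for b in blobs(m,40): print('in hopper',b.sum(),np.median(X[b],0))
E
python3 tab.py | grep side
```

```text
tool_pos: [0.5687, 0.2398, 0.1374]
grip_width: 0.028
tool_pos: [0.6438, 0.1633, 0.09]
grip_width: 0.0281
tool_pos: [0.6427, 0.1659, 0.0923]
grip_width: 0.0382
tool_pos: [0.6432, 0.1657, 0.1857]
grip_width: 0.0659
[0.64323917 0.16572546 0.18567086]
in hopper 939 [0.64345461 0.16739864 0.11231319]
in hopper 887 [0.61696073 0.13669825 0.11240152]
side (array([489.9, 386.7]), array([25.9, 25.6]), 42.3)
```

```bash
python3 -m handwheel '{"hand":[0,0,0,0,0],"slide":[[-22,32,0],[-44,64,0],[-66,96,0],[-88,128,0],[-110,160,0]],"rot":[[0,0,0],[0,0,0],[0,0,0],[0,0,0],[0,0,0]]}' | grep -E 'pos|width'
python3 -m handwheel '{"hand":[0,0,0,0,0],"slide":[[-22,32,0],[-42,60,-10],[-42,60,-40],[-42,60,-80],[-42,60,-120]],"rot":[[0,0,0],[0,0,0],[0,0,0],[0,0,0],[0,0,0]]}' | grep -E 'pos|width'
python3 -m handwheel '{"hand":[0,0,0],"slide":[[0,0,0],[0,0,0],[0,0,0]],"rot":[[0,0,0],[0,0,0],[0,0,0]]}' | grep -E 'pos|width'
python3 tab.py
```

```text
tool_pos: [0.5298, 0.326, 0.1764]
grip_width: 0.0853
tool_pos: [0.4885, 0.3857, 0.0567]
grip_width: 0.0854
tool_pos: [0.4902, 0.3853, 0.0608]
grip_width: 0.0857
tcp [490.24431504 385.25964987  60.84258085]
wrist (array([492.7, 386.2]), array([28.1, 27.1]), 42.5) delta [2.5 0.9]
side (array([484.6, 379.8]), array([ 7.5, 22.2]), 57.8)
```

```bash
python3 -m handwheel '{"hand":[0,0,0,0,0],"slide":[[1,1,-30],[1,1,-60],[1,1,-72],[1,1,-77],[1,1,-77]],"rot":[[0,0,0],[0,0,0],[0,0,0],[0,0,0],[0,0,0]]}' | grep -E 'pos|ft'
for i in 1 2; do python3 -m handwheel '{"hand":[1,1,1,1,1],"slide":[[0,0,0],[0,0,0],[0,0,0],[0,0,0],[0,0,0]],"rot":[[0,0,0],[0,0,0],[0,0,0],[0,0,0],[0,0,0]]}' | grep -E 'pos|grip'; done
python3 -m handwheel '{"hand":[1,1,1,1,1],"slide":[[0,0,20],[0,0,55],[0,0,95],[0,0,130],[0,0,155]],"rot":[[0,0,0],[0,0,0],[0,0,0],[0,0,0],[0,0,0]]}' | grep -E 'pos|width'
```

```text
tool_pos: [0.491, 0.3862, -0.0169]
ft_force: [0.3, 0.5, 0.7]
tool_pos: [0.4916, 0.3868, -0.0156]
grip_width: 0.0278
grip_force: 59.1
tool_pos: [0.4916, 0.3868, -0.0157]
grip_width: 0.0276
grip_force: 59.7
tool_pos: [0.4914, 0.3866, 0.1417]
grip_width: 0.0276
```

```bash
python3 -m handwheel '{"hand":[1,1,1,1,1],"slide":[[20,-33,0],[40,-66,0],[60,-99,0],[80,-132,0],[100,-165,0]],"rot":[[0,0,0],[0,0,0],[0,0,0],[0,0,0],[0,0,0]]}' | grep -E 'pos|width'
python3 -m handwheel '{"hand":[1,1,1,1,1],"slide":[[20,-33,0],[40,-66,0],[55,-92,0],[55,-92,-20],[55,-92,-35]],"rot":[[0,0,0],[0,0,0],[0,0,0],[0,0,0],[0,0,0]]}' | grep -E 'pos|width'
python3 -m handwheel '{"hand":[1,1,0.6,0.55,0.55],"slide":[[0,0,0],[0,0,0],[0,0,0],[0,0,0],[0,0,0]],"rot":[[0,0,0],[0,0,0],[0,0,0],[0,0,0],[0,0,0]]}' | grep -E 'pos|width'
python3 -m handwheel '{"hand":[0.55,0.5,0.5,0,0],"slide":[[0,0,0],[0,0,20],[0,0,60],[0,0,80],[0,0,90]],"rot":[[0,0,0],[0,0,0],[0,0,0],[0,0,0],[0,0,0]]}' | grep -E 'pos|width'
python3 -m handwheel '{"hand":[0,0,0,0,0],"slide":[[-20,20,0],[-50,30,20],[-80,30,40],[-110,30,50],[-110,30,50]],"rot":[[0,0,0],[0,0,0],[0,0,0],[0,0,0],[0,0,0]]}' | grep -E 'pos|width'
python3 -m handwheel '{"hand":[0,0,0,0,0],"slide":[[0,0,0],[0,0,0],[0,0,0],[0,0,0],[0,0,0]],"rot":[[0,0,0],[0,0,0],[0,0,0],[0,0,0],[0,0,0]]}' | grep -E 'pos|time'
python3 - <<'E'
from h import *
p,X,h,d=wcloud(); Z=X[...,2]
m=hsv(h,(105,150,50),(128,255,255))&(abs(X[...,0]-.628)<.06)&(abs(X[...,1]-.15)<.06)
for b in blobs(m,40): print('in hopper',b.sum(),np.median(X[b],0))
near=lambda x,y,r:np.hypot(X[...,0]-x,X[...,1]-y)<r
m=(Z>.142)&(Z<.155)&near(.684,-.012,.03); print('knob',m.sum(),rect(X[m]) if m.sum()>4 else '')
cv2.imwrite('pics/wf.png',p[:,:,::-1])
p,X,h,d=cloud('top'); cv2.imwrite('pics/tf.png',p[:,:,::-1]); Z=X[...,2]
m=hsv(h,(5,140,100),(18,255,255))&(Z>.095)&(X[...,1]<-.25); print('key',m.sum(),rect(X[m]),np.median(Z[m]))
E
```

```text
tool_pos: [0.5913, 0.2197, 0.1375]
grip_width: 0.0277
tool_pos: [0.647, 0.1268, 0.1021]
grip_width: 0.0278
tool_pos: [0.6464, 0.1298, 0.1045]
grip_width: 0.0386
tool_pos: [0.6471, 0.1296, 0.1983]
grip_width: 0.0654
tool_pos: [0.533, 0.1602, 0.2473]
grip_width: 0.0856
time: 45.17
tool_pos: [0.5363, 0.159, 0.2413]
in hopper 1937 [0.63604755 0.14011671 0.1124864 ]
knob 198 (array([684.9, -11.9]), array([18.7, 19.6]), 52.1)
key 123 (array([ 453.1, -342.2]), array([ 9.7, 65.7]), 89.7) 0.10701740263871275
```

View pics/tf.png

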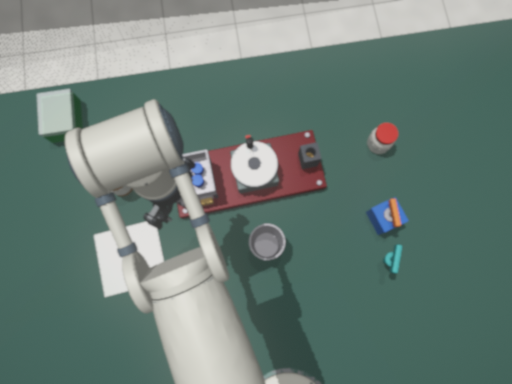

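View pics/wf.png

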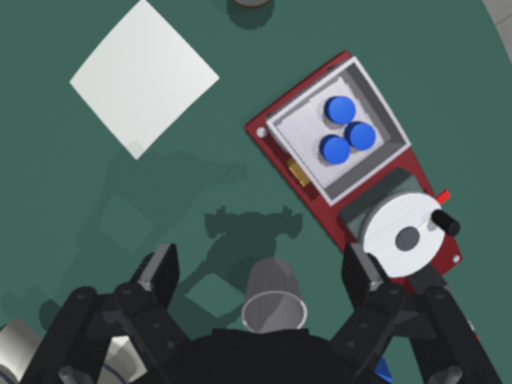

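All three tablets stand in the hopper at (340,110), (361,135) and (335,150), and the mat is empty. The knob is at the red tab, the key is home, and the gripper touches nothing.

```bash
python3 -c "
from bench import bot
print(bot.job_done())"
```

```text
the job is handed in; nothing more can be done
None
```

The job is handed in: in the last images the screw is tight, the handwheel is at the red mark, the key is back in its stand and all three tablets are in the hopper; the judge returned no verdict.

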